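Find the coreless sanding block on the pan scale

ROBOT

A 6-joint arm with a two-finger parallel gripper is mounted at the origin on a cart in front of the work surface, level with it; the furniture and walls round the work are solid. World frame = base frame: x ahead of the robot, y to its left, z up, the work surface at z = 0. Lengths are in m, angles in rad, forces in N, time in s.
With the tool pointing down it reaches from about 0.425 to 0.95 m from the base axis. Payload 3.5 kg.
Tool frame: the origin (TCP) lies on the mounting face of the last link; the fingertips stand 173 mm ahead of it and the grasp point (between the pads) lies 155 mm ahead of it; z points along the fingers, x is the direction in which the jaws open and shut, and the axes are right-handed (so a half turn about z gives the same grasp; the last joint's range is limited). The gripper opens to 85 mm and grips with 20 to 120 N. Pads are 22 mm wide; open, the fingers measure 114 mm over their backs; the gripper's body (76 mm by 85 mm) begins 54 mm behind the grasp point. The pads swing forward as they close: fully open they stand 13 mm farther back than shut.
Start: joints at [-1.418, 0.286, 1.577, -0, 1.279, -0.15], TCP at [0.201, -0.644, 0.405] pointing down, gripper open.
Joint ranges: [-2.77, 2.77], [-0.9, 2.22], [0.21, 2.48], [-1.53, 4.67], [0.24, 2.81], [-2.84, 2.84]. Speed limits (rad/s): [2.79, 2.79, 3.14, 3.14, 3.14, 3.14].

INTERFACE

Orientations are given as a unit quaternion [x, y, z, w].
In Python, from plant import get_state, read_camera, sign_off gives the robot as it stands.
- The arm moves only by the shell command python3 -m jog 'ROWS' [FORCE]. ROWS is JSON, a list of rows, each an object of numbers: "grip": the closure, from 0 (fully open) to 1 (shut); "x", "y", "z": the shift along the tool's x, y, z in mm; "rx", "ry", "rz": the turn, a rotation vector about the tool's x, y, z in degrees. A call has 1 to 8 rows; each row shifts and turns the commanded pose from where the row before left it, along the tool's axes as they then stand; what a row does not reach is not made up. A row lasts 1/12 s, in which the tool goes at most 41.7 mm and 7.16 degrees, less where a joint would pass 70% of its speed; a pose out of reach is approached as far as the arm can. A call with a gripper value outside its range is refused whole. The fingers move at their own pace and stop on an object; FORCE is the grip in N (left out, the last holds). Time passes only in rows, so rows that do not move let the fingers close. It gives the time, the measured TCP pose, the force and the opening at its end, in the units of the state.
- get_state(): the state, without advancing time (a new reading comes with each control period).
- read_camera(name): name is "scene" or "top"; returns a dict with "frame" (400x640x3 uint8, red, green, blue), "intrinsics" (3x3 intrinsics, pixels), "R" (3x3) and "t" (3): a world point X has camera coordinates R X + t. Camera axes: x right, y down, z forward; pixel columns grow to the right and rows downward; lengths in m; the calibration is good to about 2 mm. A picture is of the moment at which its call begins. There is no depth.
- sign_off(): hands the job in, once; it reports no verdict.
The state is a dict: "time": time; "qpos": joint angles; "dq": joint speeds; "joint_efforts": joint torques, N m; "eef_pos": TCP position; "tcp_rot": TCP orientation; "contact_force": force on the tool from outside, world axes, zero at the start; "wrist_torque": the same for the moment, N m; "opening": opening from 0.0 (shut) to 1.0 (fully open).
Only numpy, scipy, OpenCV 4.12 (cv2) and the standard library are available. Lean on these libraries where they do the work, as an engineer would, in place of code of your own. Each camera call takes 0.05 s, during which the arm holds its last target.

TASK

Three sanding blocks look alike, but one was plugged without its steel core and is too light. Compare them on the twin-pan scale, put the light one in the plywood reject tray, and leave the two good ones on the scale, one on each pan, with the beam balanced level. Set the blocks down on the pans gently rather than dropping them, and leave the other tools where they lie.

Things in the scene. Friction and masses are not known exactly. Their poses are not given: they have to be found in the camera images.
- block_a_center (a point): a sanding block: plain hardwood block 46 mm wide (its x) x 82 mm long (its y) x 30 mm high with rounded edges, a round wooden plug 30 mm across flush in its top; the three look alike. Two hold a steel core under the plug (about 135 g in all), one was plugged without its core (about 75 g); which one changes from start to start. This point is the block's centre, 15 mm above its underside; grasp it across the 46 mm width
- block_b_center (a point): a sanding block: plain hardwood block 46 mm wide (its x) x 82 mm long (its y) x 30 mm high with rounded edges, a round wooden plug 30 mm across flush in its top; the three look alike. Two hold a steel core under the plug (about 135 g in all), one was plugged without its core (about 75 g); which one changes from start to start. This point is the block's centre, 15 mm above its underside; grasp it across the 46 mm width
- block_c_center (a point): a sanding block: plain hardwood block 46 mm wide (its x) x 82 mm long (its y) x 30 mm high with rounded edges, a round wooden plug 30 mm across flush in its top; the three look alike. Two hold a steel core under the plug (about 135 g in all), one was plugged without its core (about 75 g); which one changes from start to start. This point is the block's centre, 15 mm above its underside; grasp it across the 46 mm width
- pan_left_top (a point): centre of the flat top of the scale's left pan, the one toward its +y end (left as the robot sees it): a level round steel plate 120 mm across, no rim, top 100 mm above the bench when the beam is level. The pan stays level at every beam angle and moves up or down at most 14 mm; it yields to a fraction of a newton until the beam meets its stop
- pan_right_top (a point): centre of the flat top of the scale's right pan, the one toward its -y end (right as the robot sees it): a level round steel plate 120 mm across, no rim, top 100 mm above the bench when the beam is level. The pan stays level at every beam angle and moves up or down at most 14 mm; it yields to a fraction of a newton until the beam meets its stop
- beam (a joint): tilt of the scale's beam in rad: 0 level, positive = left pan up and right pan down (right side heavier), negative = left pan down; stops at +-0.12. Equal blocks leave it within about 0.02 of level; a block against nothing, or a cored block against the coreless one, sends it to the stop. It settles within about 1.5 s. A black pointer at mid-beam shows the same on a white graduated plate that faces the robot, leaning toward the heavier pan
- scale: grey twin-pan trip scale, fixed to the bench, 112 mm deep (x) x 262 mm wide (y), pans 240 mm apart on its y axis; origin at the middle of its foot on the bench. The graduated plate in the middle (58 mm wide along y, 29 to 33 mm behind the centre) rises to 140 mm above the bench, 40 mm above the pans; nothing else stands higher than the pans
- tray_floor (a point): centre of the inner floor, 7 mm above the bench, of a shallow open plywood tray for rejects, fixed; 130 mm (x) x 170 mm (y) outside, walls 7 mm thick, rim 28 mm above the bench, 21 mm above this point
- cork_block: cork sanding block 65 x 110 x 29 mm wrapped in abrasive paper; a bystander to leave where it lies; origin at the centre of its underside
- tape_measure: pocket tape measure 64 x 103 x 36 mm; a bystander to leave where it lies; origin at the centre of its underside

How it is judged:
At the end, for the whole second after the job is handed in: One block lies in the tray (its centre within the walls and under 45 mm above the floor of it); each pan carries one of the other two (block centre within 50 mm of the pan's centre sideways, 8 to 45 mm above its top); the beam is within 0.045 rad of level and still, and the blocks are at rest (((x of block_a_center in the frame of tray_floor between -0.06 and 0.06 m and y of block_a_center in the frame of tray_floor between -0.08 and 0.08 m and z of block_a_center in the frame of tray_floor below 0.045 m) or (x of block_b_center in the frame of tray_floor between -0.06 and 0.06 m and y of block_b_center in the frame of tray_floor between -0.08 and 0.08 m and z of block_b_center in the frame of tray_floor below 0.045 m) or (x of block_c_center in the frame of tray_floor between -0.06 and 0.06 m and y of block_c_center in the frame of tray_floor between -0.08 and 0.08 m and z of block_c_center in the frame of tray_floor below 0.045 m)) and ((horizontal distance between block_a_center and pan_left_top below 0.05 m and z of block_a_center in the frame of pan_left_top between 0.008 and 0.045 m) or (horizontal distance between block_b_center and pan_left_top below 0.05 m and z of block_b_center in the frame of pan_left_top between 0.008 and 0.045 m) or (horizontal distance between block_c_center and pan_left_top below 0.05 m and z of block_c_center in the frame of pan_left_top between 0.008 and 0.045 m)) and ((horizontal distance between block_a_center and pan_right_top below 0.05 m and z of block_a_center in the frame of pan_right_top between 0.008 and 0.045 m) or (horizontal distance between block_b_center and pan_right_top below 0.05 m and z of block_b_center in the frame of pan_right_top between 0.008 and 0.045 m) or (horizontal distance between block_c_center and pan_right_top below 0.05 m and z of block_c_center in the frame of pan_right_top between 0.008 and 0.045 m)) and value of joint beam between -0.045 and 0.045 rad and velocity of joint beam between -0.08 and 0.08 rad/s and linear speed of each of block_a, block_b, block_c below 0.02 m/s); the robot touches nothing.
It fails at once if a block is dropped on a pan (let go, it comes down over the pan at more than 0.6 m/s, as after a free fall of 18 mm) ((linear speed of block_a above 0.6 m/s and contact force between the fingers and block_a below 0.5 N and horizontal distance between block_a_center and pan_left_top below 0.05 m and z of block_a_center in the frame of pan_left_top below 0.05 m) or (linear speed of block_a above 0.6 m/s and contact force between the fingers and block_a below 0.5 N and horizontal distance between block_a_center and pan_right_top below 0.05 m and z of block_a_center in the frame of pan_right_top below 0.05 m) or (linear speed of block_b above 0.6 m/s and contact force between the fingers and block_b below 0.5 N and horizontal distance between block_b_center and pan_left_top below 0.05 m and z of block_b_center in the frame of pan_left_top below 0.05 m) or (linear speed of block_b above 0.6 m/s and contact force between the fingers and block_b below 0.5 N and horizontal distance between block_b_center and pan_right_top below 0.05 m and z of block_b_center in the frame of pan_right_top below 0.05 m) or (linear speed of block_c above 0.6 m/s and contact force between the fingers and block_c below 0.5 N and horizontal distance between block_c_center and pan_left_top below 0.05 m and z of block_c_center in the frame of pan_left_top below 0.05 m) or (linear speed of block_c above 0.6 m/s and contact force between the fingers and block_c below 0.5 N and horizontal distance between block_c_center and pan_right_top below 0.05 m and z of block_c_center in the frame of pan_right_top below 0.05 m)).
It fails at once if a bystander tool is pushed more than 30 mm from its place (distance of any of cork_block, tape_measure from where it was at the start of the episode above 0.03 m).
It also fails if it takes over 72 s, if anything falls off the work surface, if the arm or the gripper's body presses on something with over 40 N, if the wrist force passes 120 N, or if a joint passes its speed limit or range.

## Working session

There is one attempt and no reset: what is moved stays moved. The work goes in short steps, Python scripts to look and compute and a shell command to move; the robot and the scene stay as the last step left them, time stands still between calls to the robot, and variables do not carry over. Pictures are saved under pics/ and viewed, and the job is handed in when it is done.

```bash
mkdir -p pics
python3 - <<'E'
from plant import get_state, read_camera
import cv2, json, numpy as np
s=get_state()
print({k:np.round(v,3).tolist() for k,v in s.items()})
for n in("scene","top"):
    c=read_camera(n); cv2.imwrite(f"pics/{n}0.png",c["frame"][:,:,::-1])
    print(n,np.round(c["intrinsics"],2).tolist(),np.round(c["R"],4).tolist(),np.round(c["t"],4).tolist())
E
```

```text
{'time': 0.0, 'qpos': [-1.418, 0.287, 1.578, 0.0, 1.279, -0.15], 'dq': [-0.0, -0.0, 0.0, 0.002, -0.003, -0.001], 'joint_efforts': [0.001, -40.597, -29.263, -0.0, 0.006, -0.0], 'eef_pos': [0.201, -0.644, 0.403], 'tcp_rot': [0.806, -0.592, -0.001, -0.001], 'contact_force': [0.871, 0.205, -1.05], 'wrist_torque': [0.001, 0.028, 0.047], 'opening': 1.002}
scene [[460.57, 0.0, 309.33], [0.0, 460.57, 195.3], [0.0, 0.0, 1.0]] [[-0.8759, -0.4824, 0.0085], [-0.2388, 0.4181, -0.8764], [0.4192, -0.7697, -0.4814]] [0.444, 0.2287, 1.1881]
top [[465.24, 0.0, 309.88], [0.0, 465.24, 204.94], [0.0, 0.0, 1.0]] [[-0.0195, -0.9997, 0.0149], [-0.9835, 0.0165, -0.1802], [0.1799, -0.0181, -0.9835]] [-0.0325, 0.5342, 1.5529]
```

View pics/scene0.png

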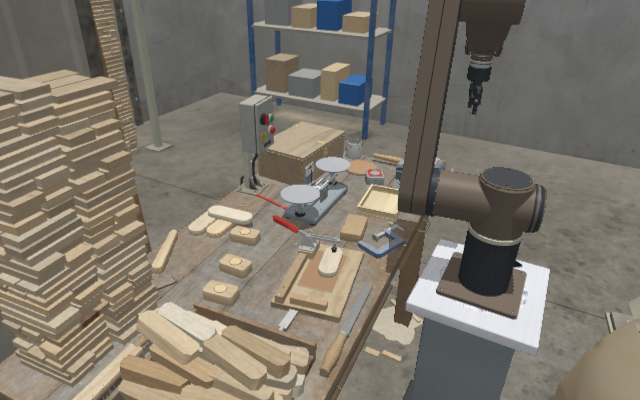

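View pics/top0.png

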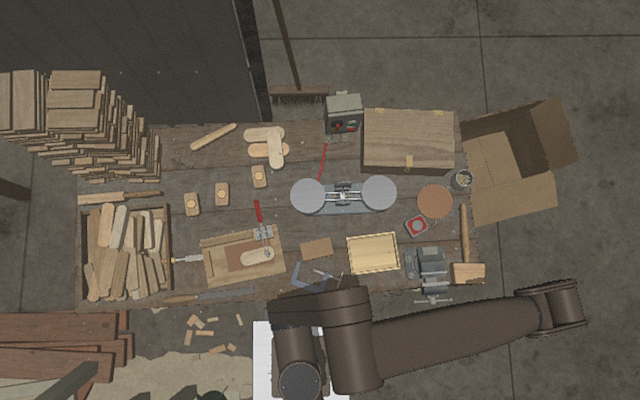

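Run:
```python
import cv2
a=cv2.imread("pics/top0.png")
cv2.imwrite("pics/c1.png",cv2.resize(a[160:220,175:280],None,fx=7,fy=7,interpolation=cv2.INTER_CUBIC))
cv2.imwrite("pics/c2.png",cv2.resize(a[165:285,285:405],None,fx=5,fy=5,interpolation=cv2.INTER_CUBIC))
b=cv2.imread("pics/scene0.png")
cv2.imwrite("pics/c3.png",cv2.resize(b[150:310,195:355],None,fx=3.7,fy=3.7,interpolation=cv2.INTER_CUBIC))
```

```text
(no output)
```

View pics/c1.png

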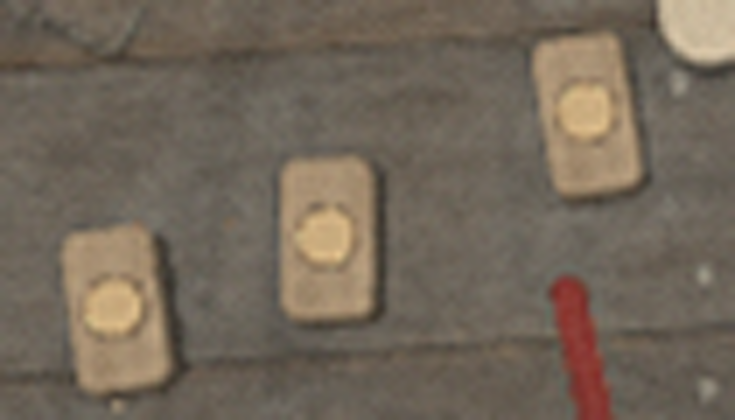

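View pics/c2.png

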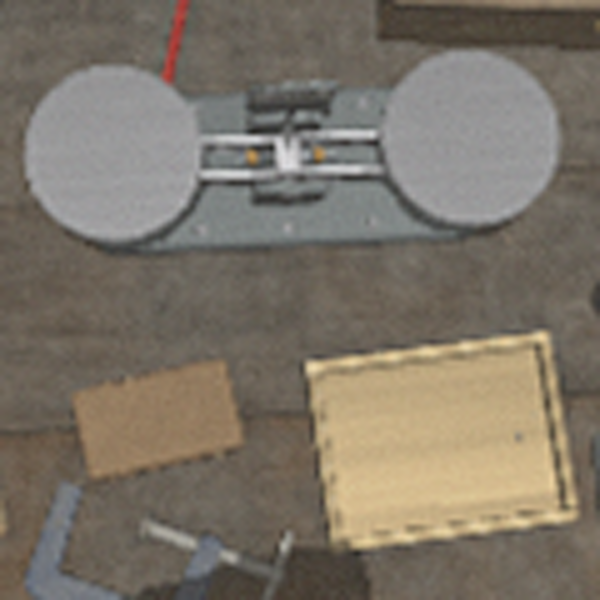

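View pics/c3.png

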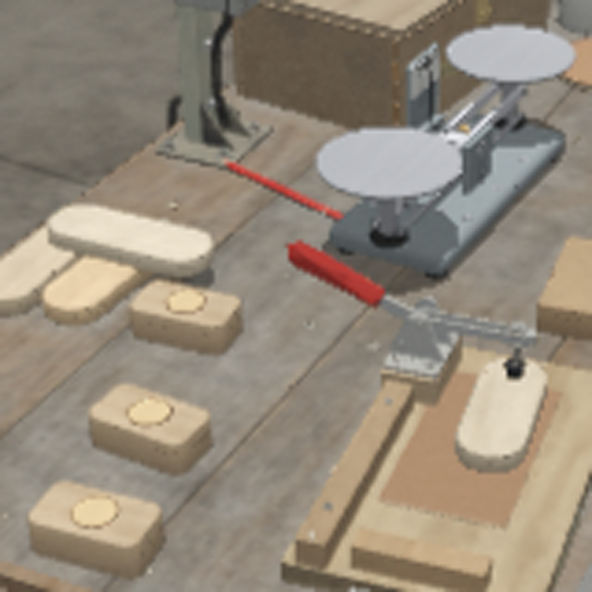

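```bash
cat > h.py <<'E'
import numpy as np, cv2
from plant import get_state, read_camera
CAM={"scene":None,"top":None}
def ray(c,u,v,z):
    K,R,t=(np.array(c[k]) for k in("intrinsics","R","t"))
    d=R.T@np.linalg.solve(K,[u,v,1]); o=-R.T@t
    return o+d*(z-o[2])/d[2]
def proj(c,X):
    K,R,t=(np.array(c[k]) for k in("intrinsics","R","t"))
    p=K@(R@np.array(X)+t); return p[:2]/p[2]
def shot(n,f,box=None,s=1):
    c=read_camera(n); im=c["frame"][:,:,::-1]
    if box: x0,y0,x1,y1=box; im=im[y0:y1,x0:x1]
    cv2.imwrite(f,cv2.resize(im,None,fx=s,fy=s,interpolation=cv2.INTER_CUBIC)); return c
def st():
    s=get_state(); print({k:np.round(s[k],3).tolist() for k in("time","qpos","eef_pos","tcp_rot","contact_force","opening")})
E
python3 - <<'E'
from h import *
c=read_camera("top");s=read_camera("scene")
f=lambda p,z,k=7,o=(175,160):ray(c,(p[0]+.5)/k-.5+o[0],(p[1]+.5)/k-.5+o[1],z)
for n,p,a,b in(("L",(112,306),(107,231),(128,385)),("M",(326,237),(328,157),(330,320)),("R",(585,110),(575,37),(604,190))):
    P=f(p,.03);A=f(a,.03);B=f(b,.03);d=A-B
    print(n,P.round(4),((A+B)/2).round(4),"len",np.linalg.norm(d).round(3),"yaw",np.degrees(np.arctan2(d[1],d[0])).round(1),proj(s,P).round(1))
for n,p,z in(("panL",(113,154),.1),("panR",(471,138),.1),("tray",(443,440),.028),("cork",(158,420),.029)):
    P=f(p,z,5,(285,165));print(n,P.round(4),proj(s,P).round(1))
for p in((307,365),(548,333),(578,517),(338,547)): print(f(p,.028,5,(285,165)).round(3))
E
```

```text
L [0.5498 0.3716 0.03  ] [0.5489 0.3689 0.03  ] len 0.079 yaw 9.0 [220.1 288.6]
M [0.583  0.2663 0.03  ] [0.5824 0.2648 0.03  ] len 0.083 yaw 1.5 [235.3 261.6]
R [0.6461 0.1374 0.03  ] [0.6444 0.1352 0.03  ] len 0.081 yaw 10.4 [244.7 231.6]
panL [ 0.5567 -0.0329  0.1   ] [300.5 193.5]
panR [ 0.5637 -0.2733  0.1   ] [333.4 164. ]
tray [ 0.3675 -0.2566  0.028 ] [383.6 198.1]
cork [ 0.3847 -0.0613  0.029 ] [354.9 223.9]
[ 0.421 -0.165  0.028]
[ 0.44  -0.333  0.028]
[ 0.313 -0.347  0.028]
[ 0.296 -0.182  0.028]
```

Run:
```python
import cv2
b=cv2.imread("pics/scene0.png")
cv2.imwrite("pics/c4.png",cv2.resize(b[0:340,340:560],None,fx=1.75,fy=1.75,interpolation=cv2.INTER_CUBIC))
a=cv2.imread("pics/top0.png")
cv2.imwrite("pics/c5.png",cv2.resize(a[260:400,240:600],None,fx=2.2,fy=2.2,interpolation=cv2.INTER_CUBIC))
```

```text
(no output)
```

View pics/c4.png

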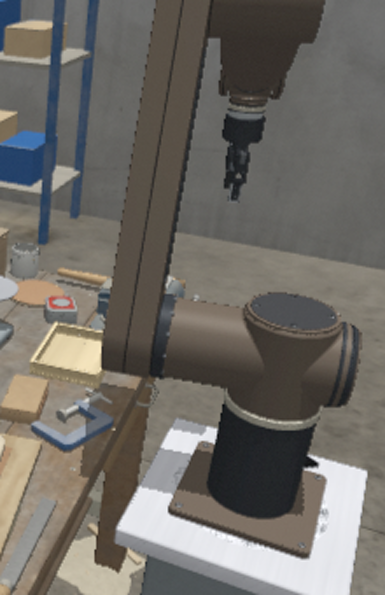

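View pics/c5.png

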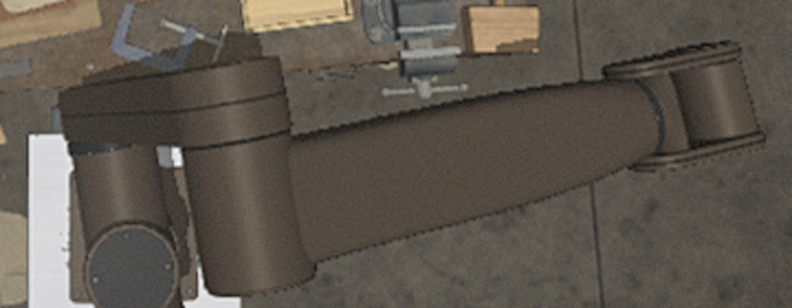

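```bash
cat >> h.py <<'E'
from scipy.spatial.transform import Rotation as Ro
def go(tx,ty,tz,yaw):
    "print offset in tool axes to TCP target with tool down, tool x at yaw deg; time/force"
    s=get_state(); R=Ro.from_quat(s["tcp_rot"]).as_matrix(); p=np.array(s["eef_pos"])
    d=R.T@(np.array([tx,ty,tz])-p)*1000
    y=np.radians(yaw); T=np.array([[np.cos(y),np.sin(y),0],[np.sin(y),-np.cos(y),0],[0,0,-1]])
    rv=Ro.from_matrix(R.T@T).as_rotvec(degrees=True)
    print("t",round(s["time"],2),"pos",p.round(4),"F",np.round(s["contact_force"],2),"op",round(s["opening"],3),"q",np.round(s["qpos"],2)); print("shift mm",d.round(1),"rot",rv.round(1))
E
python3 -m jog '[{"x":-25.5,"y":-27.4},{"x":-25.5,"y":-27.4},{"x":-25.5,"y":-27.4},{"x":-25.5,"y":-27.4},{"x":-25.5,"y":-27.4},{"x":-25.5,"y":-27.4},{"x":-25.5,"y":-27.4},{"x":-25.5,"y":-27.4}]' 30
python3 -m jog '[{"x":-25.5,"y":-27.4},{"x":-25.5,"y":-27.4},{"x":-25.5,"y":-27.4},{"x":-25.5,"y":-27.4},{"x":-25.5,"y":-27.4},{"x":-25.5,"y":-27.4},{"x":-25.5,"y":-27.4},{"x":-25.5,"y":-27.4}]'
python3 -c "
from h import *
go(.6461,.1374,.25,-80)"
```

```text
t 0.2 pos [ 0.2013 -0.6441  0.4038] F [-0.16  0.57  0.92] op 0.998 q [-1.42  0.29  1.58  0.    1.28 -0.15]
shift mm [-613.1 -657.6  154.9] rot [-0.   0.1  7.3]$[0]: bad value
$[0]: bad value
```

```bash
python3 -m jog '[{"grip":0,"x":-25.5,"y":-27.4,"z":0,"rx":0,"ry":0,"rz":0}]' 30
python3 -m jog '[{"grip":0,"x":-25.5,"y":-27.4}]'
```

```text
time: 0.28
eef_pos: [0.2172, -0.6146, 0.4036]
tcp_rot: [0.804, -0.594, -0.0, 0.001]
contact_force: [1.5, -0.1, 0.1]
opening: 1.005$[0]: bad value
```

```bash
python3 -m jog '[{"grip":0,"x":-25.5,"y":-27.4,"z":0,"rx":0,"ry":0,"rz":0},{"grip":0,"x":-25.5,"y":-27.4,"z":0,"rx":0,"ry":0,"rz":0},{"grip":0,"x":-25.5,"y":-27.4,"z":0,"rx":0,"ry":0,"rz":0},{"grip":0,"x":-25.5,"y":-27.4,"z":0,"rx":0,"ry":0,"rz":0},{"grip":0,"x":-25.5,"y":-27.4,"z":0,"rx":0,"ry":0,"rz":0},{"grip":0,"x":-25.5,"y":-27.4,"z":0,"rx":0,"ry":0,"rz":0},{"grip":0,"x":-25.5,"y":-27.4,"z":0,"rx":0,"ry":0,"rz":0},{"grip":0,"x":-25.5,"y":-27.4,"z":0,"rx":0,"ry":0,"rz":0}]' 30
python3 -m jog '[{"grip":0,"x":-25.5,"y":-27.4,"z":0,"rx":0,"ry":0,"rz":0},{"grip":0,"x":-25.5,"y":-27.4,"z":0,"rx":0,"ry":0,"rz":0},{"grip":0,"x":-25.5,"y":-27.4,"z":0,"rx":0,"ry":0,"rz":0},{"grip":0,"x":-25.5,"y":-27.4,"z":0,"rx":0,"ry":0,"rz":0},{"grip":0,"x":-25.5,"y":-27.4,"z":0,"rx":0,"ry":0,"rz":0},{"grip":0,"x":-25.5,"y":-27.4,"z":0,"rx":0,"ry":0,"rz":0},{"grip":0,"x":-25.5,"y":-27.4,"z":0,"rx":0,"ry":0,"rz":0},{"grip":0,"x":-25.5,"y":-27.4,"z":0,"rx":0,"ry":0,"rz":0}]' 30
python3 -c "
from h import *
go(.6461,.1374,.25,-80)"
```

```text
time: 0.95
eef_pos: [0.3687, -0.3499, 0.4046]
tcp_rot: [0.806, -0.593, 0.0, -0.0]
contact_force: [0.5, 0.3, 0.3]
opening: 1.002
time: 1.62
eef_pos: [0.5171, -0.0897, 0.4048]
tcp_rot: [0.806, -0.592, 0.0, -0.0]
contact_force: [0.8, -0.9, -0.1]
opening: 1.002
t 1.62 pos [ 0.5171 -0.0897  0.4048] F [ 0.78 -0.86 -0.12] op 1.002 q [-0.37 -0.05  1.94 -0.    1.25  0.9 ]
shift mm [-178.3 -190.8  154.8] rot [-0.  -0.   7.4]
```

```bash
python3 -m jog '[{"grip":0,"x":-25.5,"y":-27.3,"z":15,"rx":0,"ry":0,"rz":0},{"grip":0,"x":-25.5,"y":-27.3,"z":20,"rx":0,"ry":0,"rz":0},{"grip":0,"x":-25.5,"y":-27.3,"z":20,"rx":0,"ry":0,"rz":0},{"grip":0,"x":-25.5,"y":-27.3,"z":20,"rx":0,"ry":0,"rz":0},{"grip":0,"x":-25.5,"y":-27.3,"z":20,"rx":0,"ry":0,"rz":0},{"grip":0,"x":-25.5,"y":-27.3,"z":20,"rx":0,"ry":0,"rz":0},{"grip":0,"x":-25.3,"y":-27,"z":20,"rx":0,"ry":0,"rz":0},{"grip":0,"x":0,"y":0,"z":20,"rx":0,"ry":0,"rz":7.1}]' 30
python3 -c "
from h import *
go(.6461,.1374,.172,-80); shot('scene','pics/s1.png',(180,140,380,290),4)
go(.6461,.1374,.172,-80)"
```

```text
time: 2.28
eef_pos: [0.6456, 0.1374, 0.2508]
tcp_rot: [0.768, -0.64, 0.001, -0.002]
contact_force: [-0.5, -0.9, -0.6]
opening: 0.999
t 2.28 pos [0.6456 0.1374 0.2508] F [-0.5  -0.91 -0.59] op 0.999 q [0.06 0.41 1.72 0.   1.01 1.44]
shift mm [ 0.2 -0.3 78.8] rot [-0.2  0.1  0.4]
t 2.33 pos [0.643  0.1352 0.2453] F [-2.29 -1.48 -3.08] op 0.998 q [0.05 0.41 1.72 0.   1.01 1.45]
shift mm [-1.5 -4.  73.3] rot [ 0.4  0.1 -0.1]
```

View pics/s1.png

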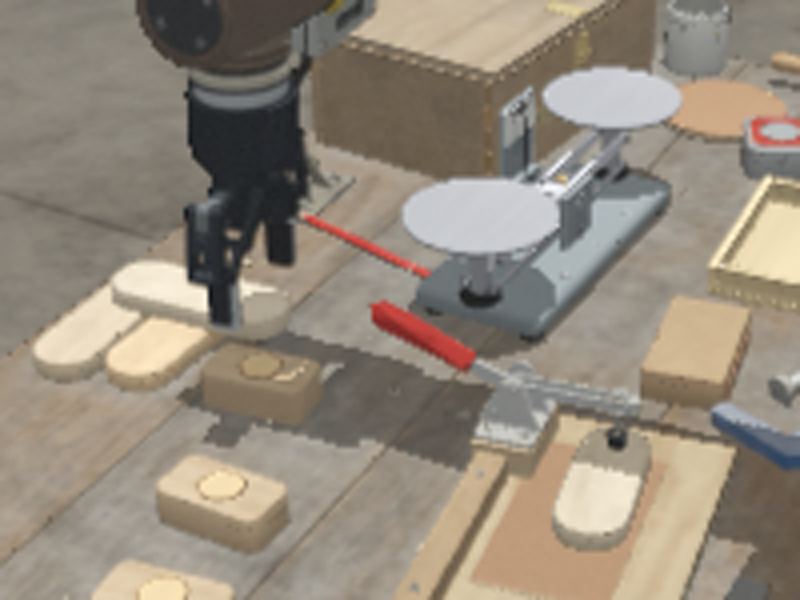

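```bash
python3 -m jog '[{"grip":0.25,"x":0,"y":0,"z":0,"rx":0,"ry":0,"rz":0},{"grip":0.25,"x":0,"y":0,"z":0,"rx":0,"ry":0,"rz":0}]' 30
python3 -c "
from h import *
go(.6411,.1365,.172,-80)"
```

```text
time: 2.5
eef_pos: [0.6437, 0.1321, 0.2516]
tcp_rot: [0.768, -0.64, -0.0, 0.0]
contact_force: [0.7, -0.2, 0.6]
opening: 0.757
t 2.5 pos [0.6437 0.1321 0.2516] F [ 0.65 -0.17  0.56] op 0.757 q [ 0.05  0.4   1.72 -0.    1.01  1.44]
shift mm [-4.8  1.7 79.6] rot [ 0.1 -0.   0.4]
```

```bash
python3 -m jog '[{"grip":0.25,"x":-4.5,"y":2,"z":10,"rx":0,"ry":0,"rz":0},{"grip":0.25,"x":0,"y":0,"z":20,"rx":0,"ry":0,"rz":0},{"grip":0.25,"x":0,"y":0,"z":10,"rx":0,"ry":0,"rz":0},{"grip":0.25,"x":0,"y":0,"z":0,"rx":0,"ry":0,"rz":0}]' 30
python3 -c "
from h import *
go(.6411,.1365,.172,-80); shot('top','pics/s2.png',(220,130,300,200),9);go(.6411,.1365,.172,-80)"
```

```text
time: 2.83
eef_pos: [0.6398, 0.1358, 0.2094]
tcp_rot: [0.767, -0.641, -0.002, 0.002]
contact_force: [-0.6, -0.4, -0.1]
opening: 0.75
t 2.83 pos [0.6398 0.1358 0.2094] F [-0.58 -0.36 -0.15] op 0.75 q [ 0.05  0.46  1.74 -0.    0.95  1.45]
shift mm [-0.5 -1.6 37.4] rot [0.2 0.  0.2]
t 2.88 pos [0.6404 0.1359 0.2107] F [ 0.18  0.57 -0.99] op 0.747 q [0.05 0.46 1.74 0.   0.95 1.45]
shift mm [-0.5 -0.9 38.7] rot [0.1 0.  0.2]
```

View pics/s2.png

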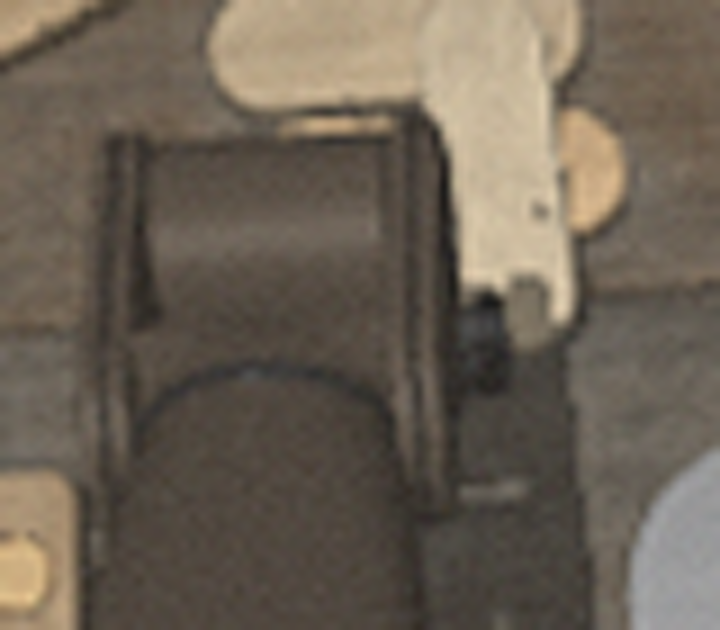

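```bash
python3 -m jog '[{"grip":0.3,"x":-0.5,"y":5,"z":0,"rx":0,"ry":0,"rz":0},{"grip":0.3,"x":0,"y":0,"z":15,"rx":0,"ry":0,"rz":0},{"grip":0.3,"x":0,"y":0,"z":15,"rx":0,"ry":0,"rz":0},{"grip":0.3,"x":0,"y":0,"z":8,"rx":0,"ry":0,"rz":0},{"grip":0.3,"x":0,"y":0,"z":0,"rx":0,"ry":0,"rz":0}]' 30
python3 -c "
from h import *
go(.6361,.1356,.172,-80); shot('scene','pics/s3.png',(200,180,300,260),8)"
```

```text
time: 3.3
eef_pos: [0.6346, 0.136, 0.1699]
tcp_rot: [0.767, -0.641, -0.002, 0.002]
contact_force: [-1.0, -0.2, -0.9]
opening: 0.7
t 3.3 pos [0.6346 0.136  0.1699] F [-1.03 -0.17 -0.87] op 0.7 q [ 0.05  0.51  1.76 -0.    0.88  1.45]
shift mm [ 0.7 -1.4 -2.1] rot [0.4 0.  0.2]
```

View pics/s3.png

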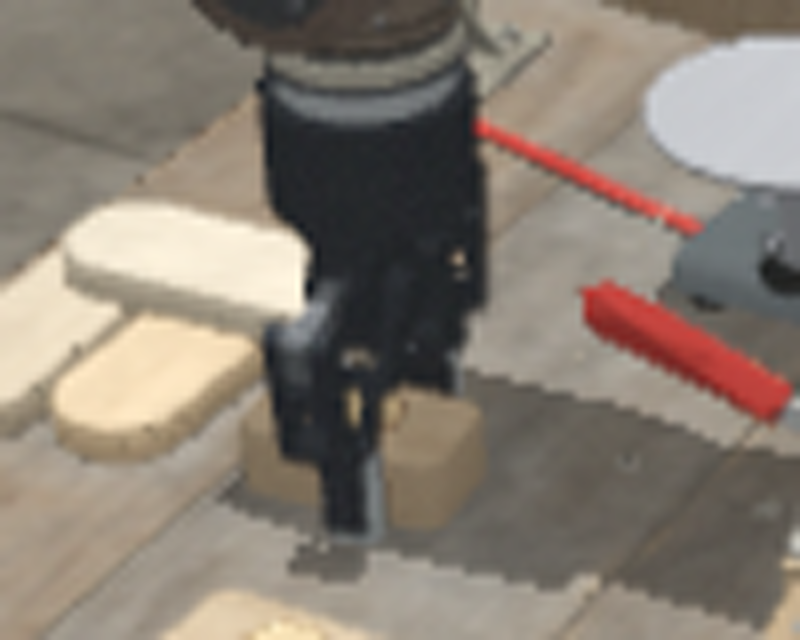

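```bash
python3 -m jog '[{"grip":0.6,"x":0,"y":0,"z":0,"rx":0,"ry":0,"rz":0},{"grip":1,"x":0,"y":0,"z":0,"rx":0,"ry":0,"rz":0},{"grip":1,"x":0,"y":0,"z":0,"rx":0,"ry":0,"rz":0},{"grip":1,"x":0,"y":0,"z":0,"rx":0,"ry":0,"rz":0},{"grip":1,"x":0,"y":0,"z":-5,"rx":0,"ry":0,"rz":0},{"grip":1,"x":0,"y":0,"z":-20,"rx":0,"ry":0,"rz":0},{"grip":1,"x":0,"y":0,"z":-35,"rx":0,"ry":0,"rz":0},{"grip":1,"x":0,"y":0,"z":-40,"rx":0,"ry":0,"rz":0}]' 40
python3 -m jog '[{"grip":1,"x":0,"y":0,"z":-40,"rx":0,"ry":0,"rz":0},{"grip":1,"x":0,"y":0,"z":-25,"rx":0,"ry":0,"rz":0},{"grip":1,"x":0,"y":0,"z":0,"rx":0,"ry":0,"rz":0}]' 40
python3 -c "
from h import *
shot('scene','pics/s4.png',(200,120,320,220),6)
for i in range(6): read_camera('top'); print(np.round(get_state()['contact_force'],2))
go(.545,-.033,.32,-90)"
```

```text
time: 4.02
eef_pos: [0.6349, 0.136, 0.272]
tcp_rot: [0.767, -0.641, -0.002, 0.002]
contact_force: [1.1, 0.4, -1.2]
opening: 0.532
time: 4.27
eef_pos: [0.6379, 0.1364, 0.3483]
tcp_rot: [0.767, -0.641, 0.006, -0.005]
contact_force: [0.3, 1.0, 0.1]
opening: 0.53
[-0.61 -0.58 -0.7 ]
[-0.73  0.81 -1.46]
[ 0.08 -0.59 -1.27]
[ 0.23 -0.22 -0.24]
[-0.55  0.18 -0.45]
[-0.04 -0.33 -1.38]
t 4.62 pos [0.6355 0.1361 0.336 ] F [-0.04 -0.33 -1.38] op 0.535 q [0.06 0.29 1.7  0.   1.15 1.45]
shift mm [150.3 119.1  16.5] rot [ 0.3  0.  10.2]
```

View pics/s4.png

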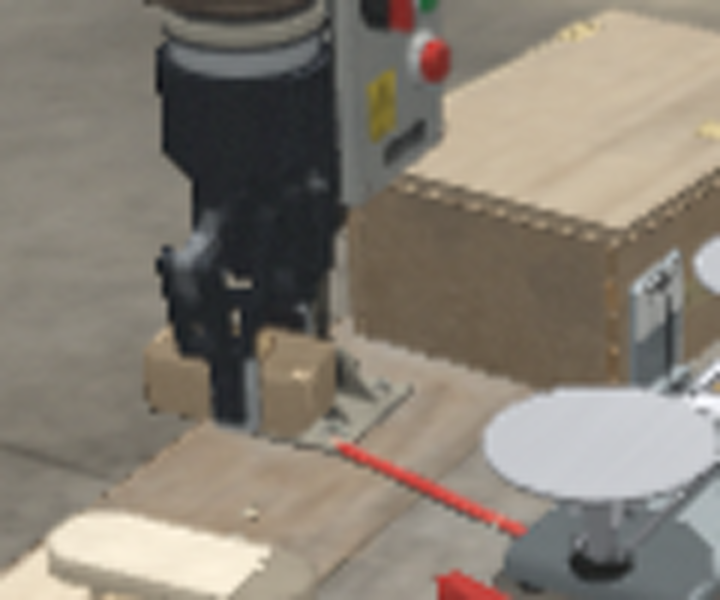

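```bash
python3 -m jog '[{"grip":1,"x":15,"y":12,"z":0,"rx":0,"ry":0,"rz":0},{"grip":1,"x":25,"y":20,"z":0,"rx":0,"ry":0,"rz":0},{"grip":1,"x":25,"y":20,"z":0,"rx":0,"ry":0,"rz":0},{"grip":1,"x":25,"y":20,"z":0,"rx":0,"ry":0,"rz":0},{"grip":1,"x":25,"y":20,"z":0,"rx":0,"ry":0,"rz":0},{"grip":1,"x":20,"y":16,"z":0,"rx":0,"ry":0,"rz":0},{"grip":1,"x":15,"y":11,"z":0,"rx":0,"ry":0,"rz":0},{"grip":1,"x":0,"y":0,"z":10,"rx":0,"ry":0,"rz":5}]' 40
python3 -m jog '[{"grip":1,"x":0,"y":0,"z":15,"rx":0,"ry":0,"rz":5},{"grip":1,"x":0,"y":0,"z":5,"rx":0,"ry":0,"rz":0},{"grip":1,"x":0,"y":0,"z":0,"rx":0,"ry":0,"rz":0}]' 40
python3 -c "
from h import *
go(.545,-.033,.258,-90)"
```

```text
time: 5.28
eef_pos: [0.545, -0.0353, 0.3292]
tcp_rot: [0.737, -0.676, 0.001, 0.0]
contact_force: [0.7, 0.2, -1.1]
opening: 0.532
time: 5.53
eef_pos: [0.5448, -0.0325, 0.3057]
tcp_rot: [0.709, -0.705, -0.002, 0.001]
contact_force: [0.1, -0.7, -0.3]
opening: 0.528
t 5.53 pos [ 0.5448 -0.0325  0.3057] F [ 0.05 -0.73 -0.26] op 0.528 q [-0.25  0.11  1.98 -0.    1.06  1.32]
shift mm [ 0.5 -0.5 47.7] rot [0.3 0.1 0.4]
```

```bash
python3 -m jog '[{"grip":1,"x":0,"y":0,"z":12,"rx":0,"ry":0,"rz":0},{"grip":1,"x":0,"y":0,"z":12,"rx":0,"ry":0,"rz":0},{"grip":1,"x":0,"y":0,"z":9,"rx":0,"ry":0,"rz":0},{"grip":1,"x":0,"y":0,"z":6,"rx":0,"ry":0,"rz":0},{"grip":1,"x":0,"y":0,"z":5,"rx":0,"ry":0,"rz":0},{"grip":1,"x":0,"y":0,"z":1.5,"rx":0,"ry":0,"rz":0},{"grip":1,"x":0,"y":0,"z":0,"rx":0,"ry":0,"rz":0}]' 40
python3 -c "
from h import *
go(.545,-.033,.258,-90);shot('scene','pics/s5.png',(250,130,370,230),6)"
```

```text
time: 6.12
eef_pos: [0.5456, -0.0325, 0.2625]
tcp_rot: [0.709, -0.705, -0.0, 0.0]
contact_force: [-0.6, 0.4, -0.3]
opening: 0.531
t 6.12 pos [ 0.5456 -0.0325  0.2625] F [-0.59  0.39 -0.32] op 0.531 q [-0.25  0.17  2.    0.    0.98  1.32]
shift mm [0.5 0.6 4.5] rot [0.1 0.  0.3]
```

View pics/s5.png

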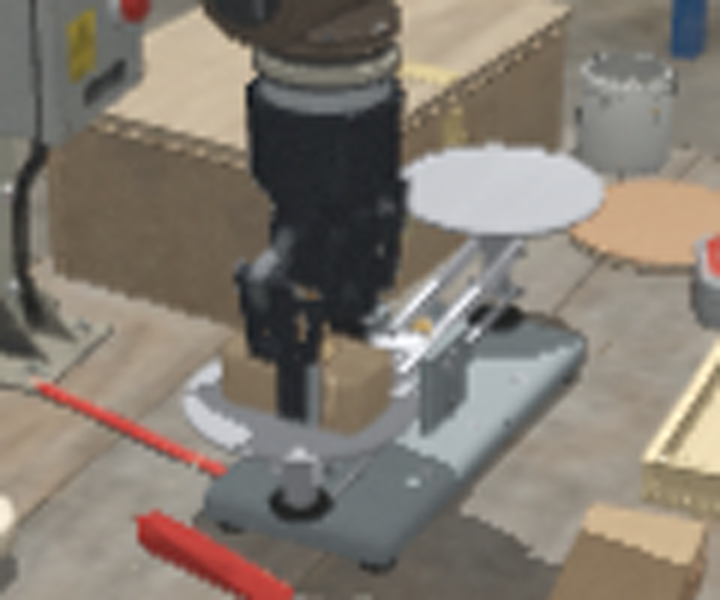

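```bash
python3 -m jog '[{"grip":1,"x":0,"y":0,"z":3,"rx":0,"ry":0,"rz":0},{"grip":1,"x":0,"y":0,"z":0,"rx":0,"ry":0,"rz":0},{"grip":0.4,"x":0,"y":0,"z":0,"rx":0,"ry":0,"rz":0},{"grip":0.2,"x":0,"y":0,"z":0,"rx":0,"ry":0,"rz":0},{"grip":0.2,"x":0,"y":0,"z":0,"rx":0,"ry":0,"rz":0},{"grip":0.2,"x":0,"y":0,"z":0,"rx":0,"ry":0,"rz":0}]' 40
python3 -c "
from h import *
go(.545,-.033,.258,-90);shot('scene','pics/s6.png',(250,130,370,230),6)"
```

```text
time: 6.67
eef_pos: [0.5458, -0.0327, 0.2604]
tcp_rot: [0.709, -0.706, 0.0, -0.0]
contact_force: [0.0, 0.6, -0.4]
opening: 0.801
t 6.67 pos [ 0.5458 -0.0327  0.2604] F [ 0.01  0.57 -0.43] op 0.801 q [-0.25  0.17  2.   -0.    0.97  1.32]
shift mm [0.3 0.8 2.4] rot [-0.  -0.   0.2]
```

View pics/s6.png

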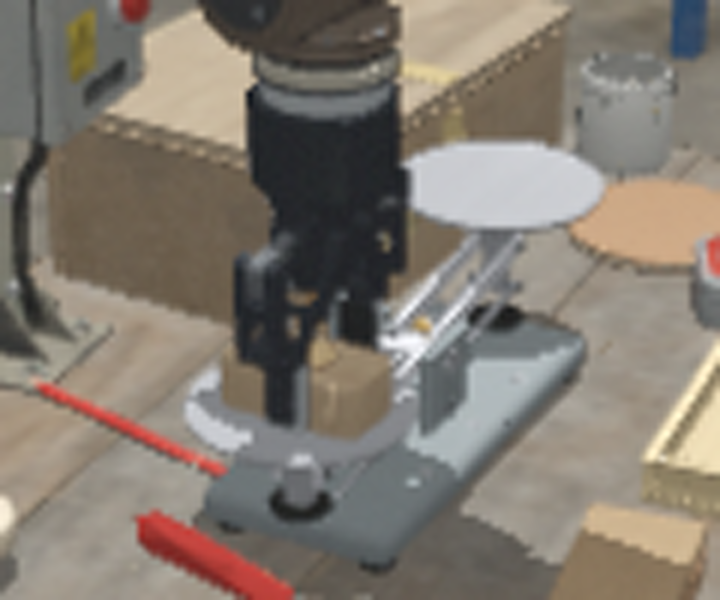

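```bash
python3 -m jog '[{"grip":0.2,"x":0,"y":0,"z":-25,"rx":0,"ry":0,"rz":0},{"grip":0.2,"x":0,"y":0,"z":-35,"rx":0,"ry":0,"rz":0},{"grip":0.2,"x":-10,"y":0,"z":-25,"rx":0,"ry":0,"rz":0},{"grip":0.2,"x":-35,"y":-4,"z":0,"rx":0,"ry":0,"rz":0},{"grip":0.2,"x":-35,"y":-4,"z":0,"rx":0,"ry":0,"rz":0},{"grip":0.2,"x":-35,"y":-4,"z":0,"rx":0,"ry":0,"rz":0},{"grip":0.2,"x":-35,"y":-4,"z":0,"rx":0,"ry":0,"rz":0},{"grip":0.2,"x":-35,"y":-4,"z":0,"rx":0,"ry":0,"rz":0}]' 40
python3 -m jog '[{"grip":0.2,"x":-35,"y":-5,"z":10,"rx":0,"ry":0,"rz":0},{"grip":0.2,"x":-35,"y":-5,"z":25,"rx":0,"ry":0,"rz":0},{"grip":0.2,"x":-30,"y":-4,"z":25,"rx":0,"ry":0,"rz":0},{"grip":0.2,"x":-13,"y":-3,"z":25,"rx":0,"ry":0,"rz":-1.5},{"grip":0.2,"x":0,"y":0,"z":15,"rx":0,"ry":0,"rz":0},{"grip":0.2,"x":0,"y":0,"z":0,"rx":0,"ry":0,"rz":0},{"grip":0.2,"x":0,"y":0,"z":0,"rx":0,"ry":0,"rz":0}]' 40
python3 -c "
from h import *
go(.583,.2663,.170,-88.5);shot('scene','pics/s7.png',(170,110,350,260),4)
go(.583,.2663,.170,-88.5)"
```

```text
time: 7.38
eef_pos: [0.5648, 0.154, 0.3454]
tcp_rot: [0.709, -0.706, 0.0, -0.0]
contact_force: [0.0, -0.8, 0.1]
opening: 0.797
time: 7.97
eef_pos: [0.5808, 0.2643, 0.2449]
tcp_rot: [0.718, -0.696, -0.001, 0.001]
contact_force: [-0.3, 0.5, -0.3]
opening: 0.801
t 7.97 pos [0.5808 0.2643 0.2449] F [-0.3   0.49 -0.3 ] op 0.801 q [ 0.27  0.38  1.77 -0.    0.99  1.81]
shift mm [-2.  -2.4 74.9] rot [ 0.1 -0.   0.3]
t 8.02 pos [0.5815 0.2641 0.2466] F [ 0.42 -0.03 -0.03] op 0.799 q [ 0.27  0.38  1.77 -0.    0.99  1.81]
shift mm [-2.2 -1.5 76.6] rot [-0.   0.   0.2]
```

View pics/s7.png

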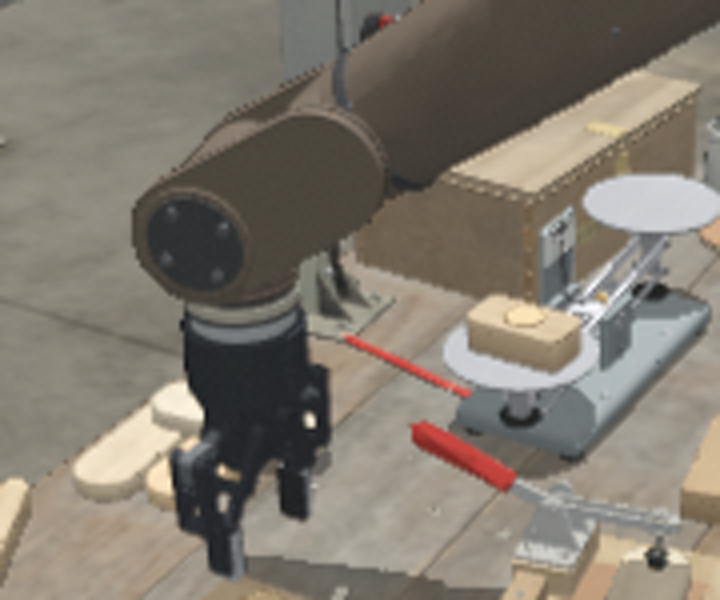

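```bash
python3 -m jog '[{"grip":0.25,"x":-2,"y":-2,"z":20,"rx":0,"ry":0,"rz":0},{"grip":0.25,"x":0,"y":0,"z":25,"rx":0,"ry":0,"rz":0},{"grip":0.25,"x":0,"y":0,"z":18,"rx":0,"ry":0,"rz":0},{"grip":0.25,"x":0,"y":0,"z":10,"rx":0,"ry":0,"rz":0},{"grip":0.25,"x":0,"y":0,"z":2,"rx":0,"ry":0,"rz":0},{"grip":0.25,"x":0,"y":0,"z":0,"rx":0,"ry":0,"rz":0}]' 40
python3 -c "
from h import *
go(.583,.2663,.170,-88.5);shot('scene','pics/s8.png',(190,180,290,280),6)"
```

```text
time: 8.52
eef_pos: [0.5837, 0.2659, 0.1719]
tcp_rot: [0.718, -0.697, 0.0, -0.0]
contact_force: [0.1, -0.4, 0.2]
opening: 0.748
t 8.52 pos [0.5837 0.2659 0.1719] F [ 0.06 -0.36  0.22] op 0.748 q [ 0.27  0.49  1.78 -0.    0.87  1.81]
shift mm [-0.4  0.6  1.9] rot [-0.1  0.   0.2]
```

View pics/s8.png

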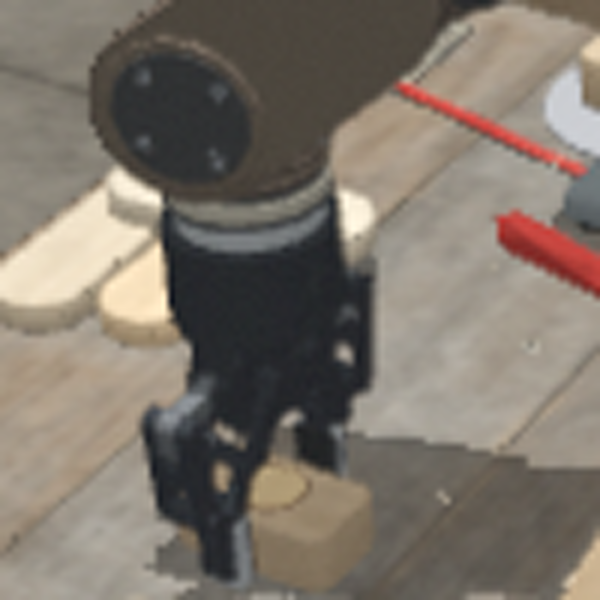

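```bash
python3 -m jog '[{"grip":0.6,"x":0,"y":0,"z":1,"rx":0,"ry":0,"rz":0},{"grip":1,"x":0,"y":0,"z":0,"rx":0,"ry":0,"rz":0},{"grip":1,"x":0,"y":0,"z":0,"rx":0,"ry":0,"rz":0},{"grip":1,"x":0,"y":0,"z":0,"rx":0,"ry":0,"rz":0},{"grip":1,"x":0,"y":0,"z":-15,"rx":0,"ry":0,"rz":0},{"grip":1,"x":0,"y":0,"z":-35,"rx":0,"ry":0,"rz":0},{"grip":1,"x":0,"y":0,"z":-40,"rx":0,"ry":0,"rz":0},{"grip":1,"x":0,"y":0,"z":-40,"rx":0,"ry":0,"rz":0}]' 40
python3 -m jog '[{"grip":1,"x":10,"y":0,"z":-38,"rx":0,"ry":0,"rz":0},{"grip":1,"x":25,"y":2,"z":-25,"rx":0,"ry":0,"rz":0},{"grip":1,"x":36,"y":2,"z":0,"rx":0,"ry":0,"rz":0},{"grip":1,"x":36,"y":2,"z":0,"rx":0,"ry":0,"rz":0},{"grip":1,"x":36,"y":2,"z":0,"rx":0,"ry":0,"rz":0},{"grip":1,"x":36,"y":2,"z":0,"rx":0,"ry":0,"rz":0},{"grip":1,"x":36,"y":2,"z":0,"rx":0,"ry":0,"rz":0},{"grip":1,"x":36,"y":2,"z":0,"rx":0,"ry":0,"rz":0}]' 40
python3 -m jog '[{"grip":1,"x":36,"y":2,"z":0,"rx":0,"ry":0,"rz":0},{"grip":1,"x":36,"y":2,"z":0,"rx":0,"ry":0,"rz":0},{"grip":1,"x":36,"y":2,"z":0,"rx":0,"ry":0,"rz":0},{"grip":1,"x":36,"y":2,"z":0,"rx":0,"ry":0,"rz":0},{"grip":1,"x":36,"y":2,"z":0,"rx":0,"ry":0,"rz":0},{"grip":1,"x":30,"y":2,"z":0,"rx":0,"ry":0,"rz":0},{"grip":1,"x":15,"y":2,"z":0,"rx":0,"ry":0,"rz":0},{"grip":1,"x":0,"y":0,"z":0,"rx":0,"ry":0,"rz":0}]' 40
python3 -c "
from h import *
go(.5637,-.2733,.272,-88.5);shot('scene','pics/s9.png',(240,90,400,220),5)"
```

```text
time: 9.23
eef_pos: [0.5822, 0.2661, 0.3004]
tcp_rot: [0.718, -0.696, -0.001, 0.002]
contact_force: [0.5, 0.4, -0.9]
opening: 0.534
time: 9.9
eef_pos: [0.5759, 0.0136, 0.3632]
tcp_rot: [0.718, -0.696, -0.0, 0.0]
contact_force: [2.2, 0.3, -0.9]
opening: 0.532
time: 10.57
eef_pos: [0.569, -0.2131, 0.363]
tcp_rot: [0.716, -0.698, -0.0, 0.0]
contact_force: [-0.0, 0.1, -1.4]
opening: 0.531
t 10.57 pos [ 0.569  -0.2131  0.363 ] F [-0.    0.14 -1.39] op 0.531 q [-0.53  0.18  1.79 -0.    1.18  1.02]
shift mm [60.   6.8 91.1] rot [ 0. -0.  0.]
```

View pics/s9.png

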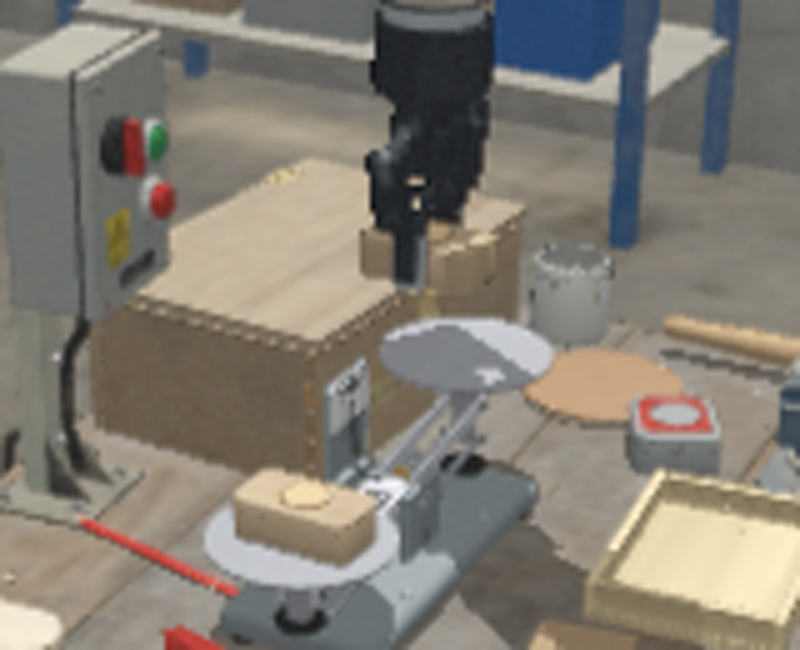

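```bash
python3 -m jog '[{"grip":1,"x":25,"y":3,"z":0,"rx":0,"ry":0,"rz":0},{"grip":1,"x":25,"y":3,"z":10,"rx":0,"ry":0,"rz":0},{"grip":1,"x":10,"y":1,"z":20,"rx":0,"ry":0,"rz":0},{"grip":1,"x":0,"y":0,"z":20,"rx":0,"ry":0,"rz":0},{"grip":1,"x":0,"y":0,"z":12,"rx":0,"ry":0,"rz":0},{"grip":1,"x":0,"y":0,"z":10,"rx":0,"ry":0,"rz":0},{"grip":1,"x":0,"y":0,"z":9,"rx":0,"ry":0,"rz":0},{"grip":1,"x":0,"y":0,"z":6,"rx":0,"ry":0,"rz":0}]' 40
python3 -m jog '[{"grip":1,"x":0,"y":0,"z":2,"rx":0,"ry":0,"rz":0},{"grip":1,"x":0,"y":0,"z":0,"rx":0,"ry":0,"rz":0}]' 40
python3 -c "
from h import *
go(.5637,-.2733,.272,-88.5);shot('scene','pics/s10.png',(270,120,370,220),6)"
```

```text
time: 11.28
eef_pos: [0.5648, -0.2694, 0.2755]
tcp_rot: [0.718, -0.696, -0.0, -0.0]
contact_force: [-0.6, 0.4, -0.9]
opening: 0.533
time: 11.45
eef_pos: [0.5647, -0.27, 0.274]
tcp_rot: [0.718, -0.696, -0.0, -0.0]
contact_force: [-0.1, 0.2, -0.7]
opening: 0.533
t 11.45 pos [ 0.5647 -0.27    0.274 ] F [-0.13  0.22 -0.72] op 0.533 q [-0.61  0.31  1.8   0.    1.03  0.93]
shift mm [3.2 1.1 2. ] rot [0.  0.  0.3]
```

View pics/s10.png

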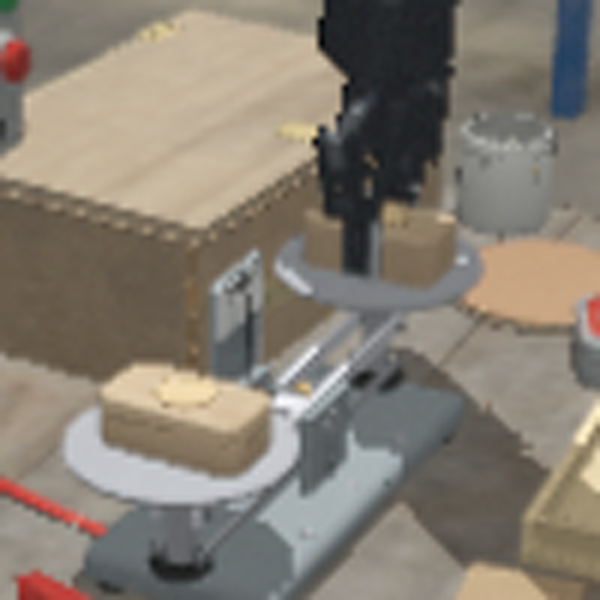

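```bash
python3 -m jog '[{"grip":0.3,"x":0,"y":0,"z":0,"rx":0,"ry":0,"rz":0},{"grip":0.2,"x":0,"y":0,"z":0,"rx":0,"ry":0,"rz":0},{"grip":0.1,"x":0,"y":0,"z":-10,"rx":0,"ry":0,"rz":0},{"grip":0.1,"x":0,"y":0,"z":-20,"rx":0,"ry":0,"rz":0},{"grip":0.1,"x":0,"y":0,"z":-20,"rx":0,"ry":0,"rz":0},{"grip":0.1,"x":0,"y":0,"z":-20,"rx":0,"ry":0,"rz":0},{"grip":0.1,"x":0,"y":0,"z":0,"rx":0,"ry":0,"rz":0},{"grip":0.1,"x":0,"y":0,"z":0,"rx":0,"ry":0,"rz":0}]' 40
python3 -c "
from h import *
go(.5637,-.2733,.272,-88.5);shot('scene','pics/s11.png',(270,120,370,220),6)
for i in range(8): read_camera('scene')
shot('scene','pics/s12.png',(270,120,370,220),6)"
```

```text
time: 12.17
eef_pos: [0.5649, -0.2709, 0.3469]
tcp_rot: [0.718, -0.696, 0.003, -0.0]
contact_force: [0.2, 0.1, 0.7]
opening: 0.903
t 12.17 pos [ 0.5649 -0.2709  0.3469] F [0.15 0.08 0.72] op 0.903 q [-0.61  0.23  1.75 -0.    1.15  0.93]
shift mm [ 2.2  1.6 74.9] rot [-0.2 -0.2  0.2]
```

View pics/s12.png

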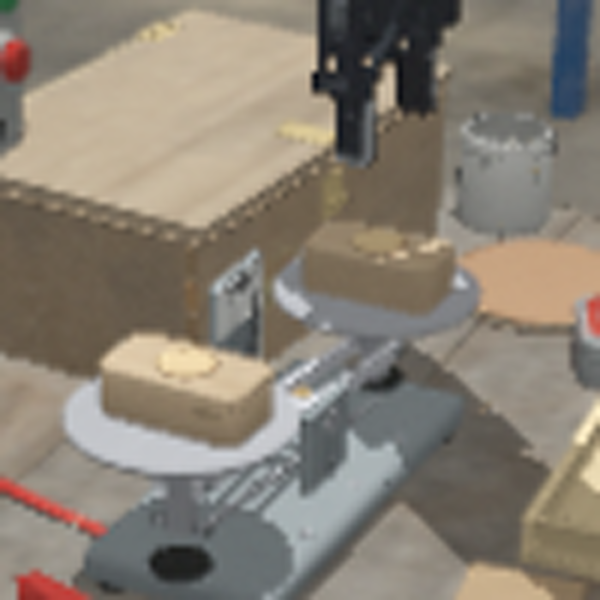

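View pics/s11.png

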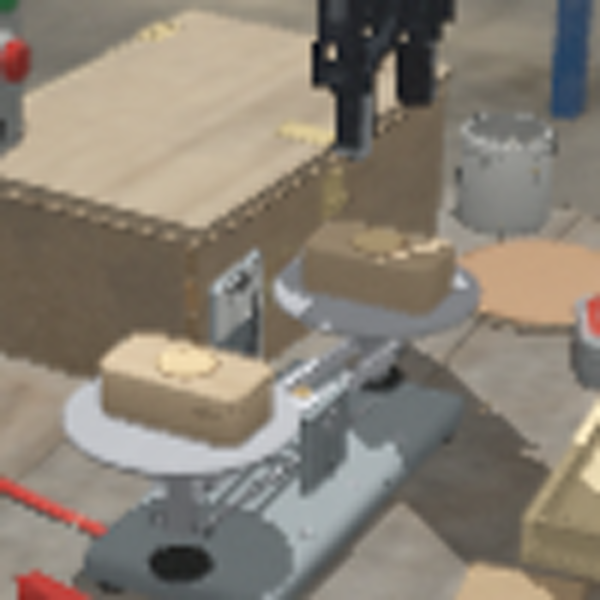

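Run:
```python
from h import *
c=read_camera("scene"); im=c["frame"][:,:,::-1]
print(round(get_state()["time"],2))
big=cv2.resize(im[130:220,270:370],None,fx=8,fy=8,interpolation=cv2.INTER_CUBIC).copy()
th=np.linspace(0,2*np.pi,90)
def draw(ctr,z,col):
    pts=np.array([proj(c,(ctr[0]+.06*np.cos(t),ctr[1]+.06*np.sin(t),z)) for t in th])
    pts=((pts-[270,130]+.5)*8-.5).round().astype(int)
    cv2.polylines(big,[pts],True,col,1)
for z,cl,cr in((.1,(0,255,0),(0,255,0)),(.114,(0,0,255),None),(.086,None,(0,0,255))):
    if cl: draw((.5567,-.0329),z,cl)
    if cr: draw((.5637,-.2733),z,cr)
cv2.imwrite("pics/o1.png",big)
```

```text
12.72
```

View pics/o1.png

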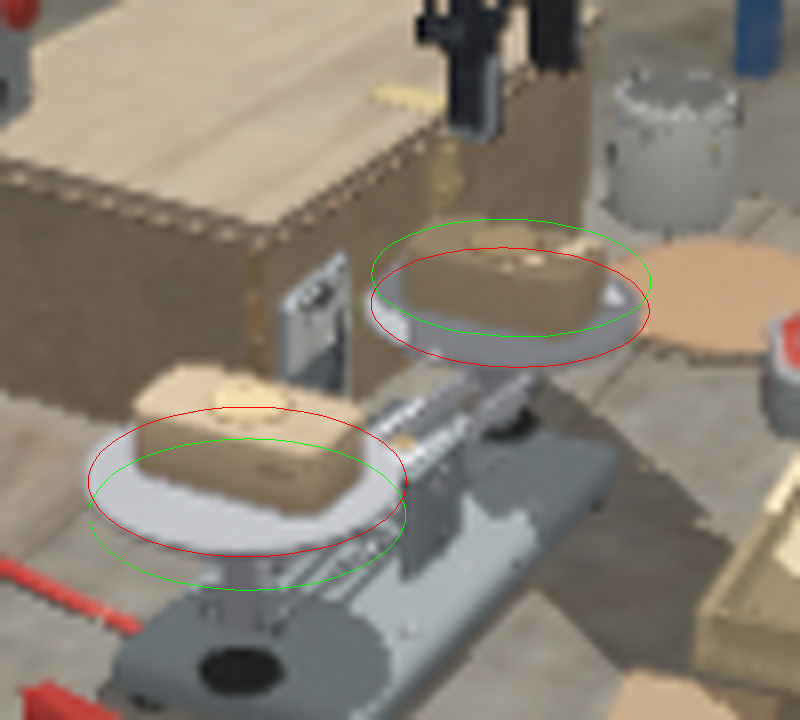

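```bash
python3 -m jog '[{"grip":0.1,"x":-20,"y":0,"z":0,"rx":0,"ry":0,"rz":0},{"grip":0.1,"x":-38,"y":0,"z":0,"rx":0,"ry":0,"rz":0},{"grip":0.1,"x":-38,"y":0,"z":0,"rx":0,"ry":0,"rz":0},{"grip":0.1,"x":-38,"y":0,"z":0,"rx":0,"ry":0,"rz":0},{"grip":0.1,"x":-38,"y":1,"z":0,"rx":0,"ry":0,"rz":0},{"grip":0.1,"x":-38,"y":1,"z":0,"rx":0,"ry":0,"rz":0},{"grip":0.1,"x":-28,"y":0,"z":0,"rx":0,"ry":0,"rz":1.5},{"grip":0.1,"x":0,"y":0,"z":0,"rx":0,"ry":0,"rz":0}]' 40
python3 -m jog '[{"grip":0.1,"x":0,"y":0,"z":0,"rx":0,"ry":0,"rz":0},{"grip":0.1,"x":0,"y":0,"z":0,"rx":0,"ry":0,"rz":0}]' 40
python3 -c "
from h import *
go(.557,-.033,.285,-90);shot('scene','pics/s13.png',(270,120,370,220),6)
shot('top','pics/s14.png',(260,140,420,280),5)"
```

```text
time: 13.38
eef_pos: [0.5546, -0.0284, 0.3439]
tcp_rot: [0.71, -0.704, -0.001, -0.0]
contact_force: [0.5, -0.1, -0.3]
opening: 0.897
time: 13.55
eef_pos: [0.5554, -0.033, 0.3442]
tcp_rot: [0.709, -0.705, 0.0, 0.0]
contact_force: [-1.0, -0.4, 0.1]
opening: 0.898
t 13.55 pos [ 0.5554 -0.033   0.3442] F [-1.05 -0.42  0.11] op 0.898 q [-0.24  0.08  1.92 -0.    1.13  1.32]
shift mm [-0.1 -1.6 59.2] rot [-0.  -0.   0.3]
```

View pics/s13.png

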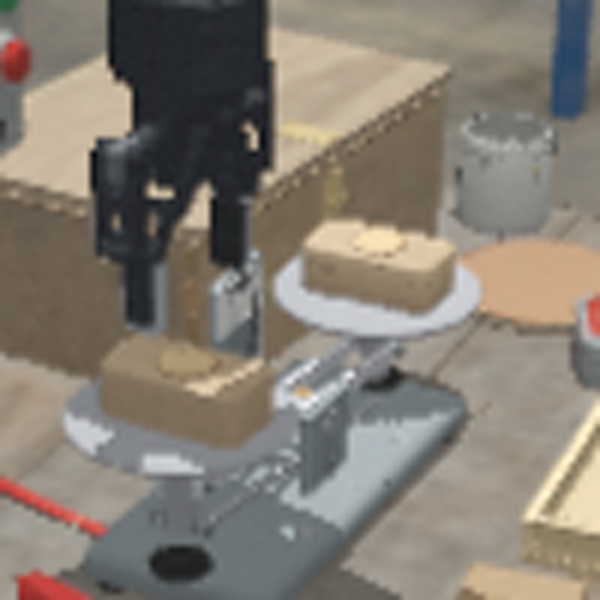

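View pics/s14.png

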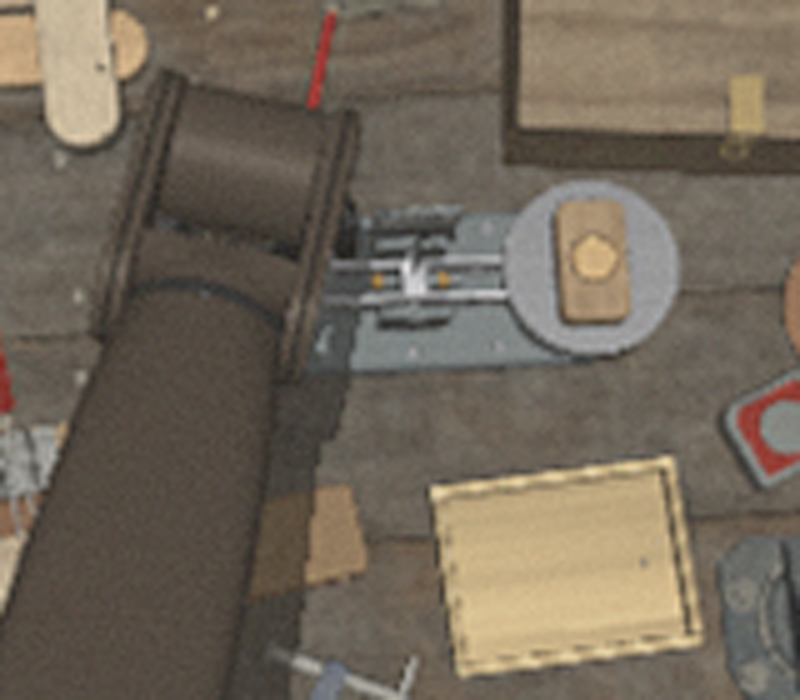

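```bash
python3 -m jog '[{"grip":0.15,"x":0,"y":-1.5,"z":15,"rx":0,"ry":0,"rz":0},{"grip":0.15,"x":0,"y":0,"z":20,"rx":0,"ry":0,"rz":0},{"grip":0.15,"x":0,"y":0,"z":15,"rx":0,"ry":0,"rz":0},{"grip":0.15,"x":0,"y":0,"z":7,"rx":0,"ry":0,"rz":0},{"grip":0.15,"x":0,"y":0,"z":0,"rx":0,"ry":0,"rz":0},{"grip":0.15,"x":0,"y":0,"z":0,"rx":0,"ry":0,"rz":0}]' 40
python3 -c "
from h import *
go(.557,-.033,.286,-90);shot('scene','pics/s15.png',(270,120,370,220),6)"
```

```text
time: 14.15
eef_pos: [0.557, -0.0335, 0.2871]
tcp_rot: [0.708, -0.706, -0.0, 0.0]
contact_force: [0.2, -0.0, 0.7]
opening: 0.85
t 14.15 pos [ 0.557  -0.0335  0.2871] F [ 0.2  -0.02  0.67] op 0.85 q [-0.24  0.16  1.96 -0.    1.03  1.33]
shift mm [-0.5 -0.   1.1] rot [0.  0.  0.2]
```

View pics/s15.png

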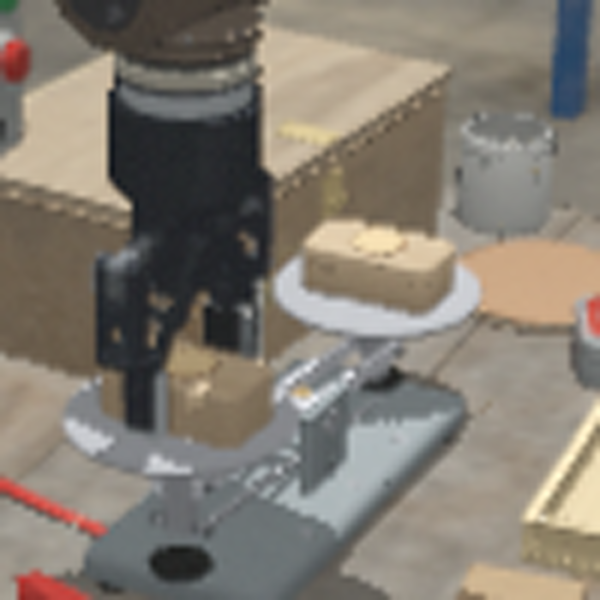

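```bash
python3 -m jog '[{"grip":0.6,"x":0,"y":0,"z":0,"rx":0,"ry":0,"rz":0},{"grip":1,"x":0,"y":0,"z":0,"rx":0,"ry":0,"rz":0},{"grip":1,"x":0,"y":0,"z":0,"rx":0,"ry":0,"rz":0},{"grip":1,"x":0,"y":0,"z":0,"rx":0,"ry":0,"rz":0},{"grip":1,"x":0,"y":0,"z":-12,"rx":0,"ry":0,"rz":0},{"grip":1,"x":0,"y":0,"z":-25,"rx":0,"ry":0,"rz":0},{"grip":1,"x":0,"y":0,"z":-25,"rx":0,"ry":0,"rz":0},{"grip":1,"x":0,"y":0,"z":-13,"rx":0,"ry":0,"rz":0}]' 40
python3 -m jog '[{"grip":1,"x":15,"y":13,"z":0,"rx":0,"ry":0,"rz":0},{"grip":1,"x":28,"y":24,"z":0,"rx":0,"ry":0,"rz":0},{"grip":1,"x":28,"y":24,"z":0,"rx":0,"ry":0,"rz":0},{"grip":1,"x":28,"y":24,"z":0,"rx":0,"ry":0,"rz":0},{"grip":1,"x":28,"y":24,"z":0,"rx":0,"ry":0,"rz":0},{"grip":1,"x":28,"y":24,"z":0,"rx":0,"ry":0,"rz":0},{"grip":1,"x":28,"y":24,"z":0,"rx":0,"ry":0,"rz":0},{"grip":1,"x":25,"y":21,"z":0,"rx":0,"ry":0,"rz":0}]' 40
python3 -m jog '[{"grip":1,"x":15,"y":12,"z":20,"rx":0,"ry":0,"rz":-3.5},{"grip":1,"x":0,"y":0,"z":20,"rx":0,"ry":0,"rz":-3},{"grip":1,"x":0,"y":0,"z":0,"rx":0,"ry":0,"rz":0},{"grip":1,"x":0,"y":0,"z":0,"rx":0,"ry":0,"rz":0}]' 40
python3 -c "
from h import *
go(.3675,-.2566,.18,-83.5);shot('scene','pics/s16.png',(270,120,430,250),5)"
```

```text
time: 14.87
eef_pos: [0.5573, -0.0327, 0.366]
tcp_rot: [0.709, -0.705, 0.002, -0.001]
contact_force: [0.9, -0.4, -0.4]
opening: 0.538
time: 15.53
eef_pos: [0.3781, -0.2424, 0.3625]
tcp_rot: [0.709, -0.706, 0.0, 0.0]
contact_force: [0.1, -0.3, 0.2]
opening: 0.528
time: 15.87
eef_pos: [0.3673, -0.2563, 0.3213]
tcp_rot: [0.747, -0.665, -0.001, -0.0]
contact_force: [0.5, -0.1, -0.6]
opening: 0.533
t 15.87 pos [ 0.3673 -0.2563  0.3213] F [ 0.5  -0.05 -0.56] op 0.533 q [-0.84 -0.14  2.19  0.    1.1   0.62]
shift mm [  0.7  -0.4 141.3] rot [0.1 0.1 0.1]
```

View pics/s16.png

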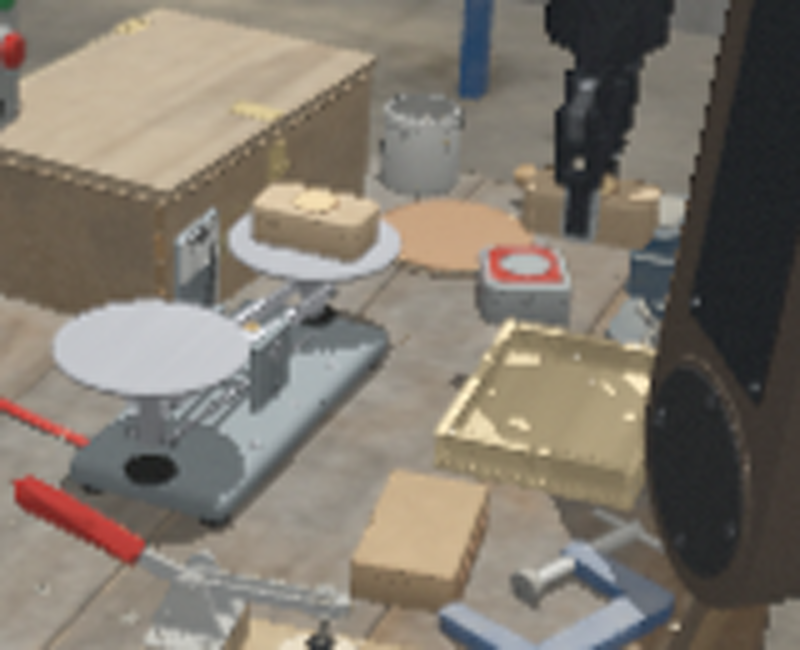

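```bash
python3 -m jog '[{"grip":1,"x":0,"y":0,"z":20,"rx":0,"ry":0,"rz":0},{"grip":1,"x":0,"y":0,"z":30,"rx":0,"ry":0,"rz":0},{"grip":1,"x":0,"y":0,"z":30,"rx":0,"ry":0,"rz":0},{"grip":1,"x":0,"y":0,"z":25,"rx":0,"ry":0,"rz":0},{"grip":1,"x":0,"y":0,"z":15,"rx":0,"ry":0,"rz":0},{"grip":1,"x":0,"y":0,"z":8,"rx":0,"ry":0,"rz":0},{"grip":1,"x":0,"y":0,"z":0,"rx":0,"ry":0,"rz":0},{"grip":1,"x":0,"y":0,"z":0,"rx":0,"ry":0,"rz":0}]' 40
python3 -c "
from h import *
go(.3675,-.2566,.18,-83.5)"
```

```text
time: 16.58
eef_pos: [0.3687, -0.2568, 0.1952]
tcp_rot: [0.748, -0.664, 0.001, 0.0]
contact_force: [-1.2, -0.1, -0.2]
opening: 0.532
t 16.58 pos [ 0.3687 -0.2568  0.1952] F [-1.24 -0.06 -0.24] op 0.532 q [-0.83  0.09  2.25  0.    0.81  0.62]
shift mm [-0.4  1.1 15.2] rot [-0.1 -0.1  0.3]
```

```bash
python3 -m jog '[{"grip":1,"x":0,"y":0,"z":8,"rx":0,"ry":0,"rz":0},{"grip":1,"x":0,"y":0,"z":5,"rx":0,"ry":0,"rz":0},{"grip":1,"x":0,"y":0,"z":1,"rx":0,"ry":0,"rz":0},{"grip":1,"x":0,"y":0,"z":0,"rx":0,"ry":0,"rz":0}]' 40
python3 -c "
from h import *
go(.3675,-.2566,.18,-83.5)"
```

```text
time: 16.92
eef_pos: [0.3684, -0.2572, 0.1812]
tcp_rot: [0.747, -0.664, 0.001, -0.0]
contact_force: [0.3, 0.1, 4.3]
opening: 0.526
t 16.92 pos [ 0.3684 -0.2572  0.1812] F [0.31 0.13 4.3 ] op 0.526 q [-0.84  0.12  2.25  0.    0.77  0.62]
shift mm [-0.7  0.9  1.2] rot [-0.1 -0.1  0.2]
```

```bash
python3 -m jog '[{"grip":0.4,"x":0,"y":0,"z":0,"rx":0,"ry":0,"rz":0},{"grip":0.15,"x":0,"y":0,"z":0,"rx":0,"ry":0,"rz":0},{"grip":0.15,"x":0,"y":0,"z":0,"rx":0,"ry":0,"rz":0},{"grip":0.15,"x":0,"y":0,"z":-20,"rx":0,"ry":0,"rz":0},{"grip":0.15,"x":0,"y":0,"z":-38,"rx":0,"ry":0,"rz":0},{"grip":0.15,"x":0,"y":0,"z":-40,"rx":0,"ry":0,"rz":0},{"grip":0.15,"x":0,"y":0,"z":-40,"rx":0,"ry":0,"rz":0},{"grip":0.15,"x":-10,"y":-14,"z":-30,"rx":0,"ry":0,"rz":0}]' 40
python3 -m jog '[{"grip":0.15,"x":-23,"y":-28,"z":0,"rx":0,"ry":0,"rz":0},{"grip":0.15,"x":-23,"y":-28,"z":0,"rx":0,"ry":0,"rz":0},{"grip":0.15,"x":-23,"y":-28,"z":0,"rx":0,"ry":0,"rz":0},{"grip":0.15,"x":-23,"y":-28,"z":0,"rx":0,"ry":0,"rz":0},{"grip":0.15,"x":-23,"y":-28,"z":0,"rx":0,"ry":0,"rz":0},{"grip":0.15,"x":-30,"y":-15,"z":0,"rx":0,"ry":0,"rz":0},{"grip":0.15,"x":-36,"y":-6.4,"z":0,"rx":0,"ry":0,"rz":0},{"grip":0.15,"x":-36,"y":-6.4,"z":0,"rx":0,"ry":0,"rz":0}]' 40
python3 -c "
from h import *
go(.5498,.3716,.25,-81);shot('top','pics/s17.png',(260,140,420,280),5)
go(.5498,.3716,.25,-81)"
```

```text
time: 17.58
eef_pos: [0.3798, -0.2458, 0.3514]
tcp_rot: [0.747, -0.665, 0.002, 0.001]
contact_force: [1.0, -0.9, 0.4]
opening: 0.849
time: 18.25
eef_pos: [0.522, -0.0082, 0.3477]
tcp_rot: [0.747, -0.664, -0.0, 0.0]
contact_force: [0.7, -0.3, 0.0]
opening: 0.844
t 18.25 pos [ 0.522  -0.0082  0.3477] F [ 0.74 -0.3   0.02] op 0.844 q [-0.21  0.    2.   -0.    1.14  1.24]
shift mm [-373.9  -72.2   97.7] rot [ 0.   0.  -2.3]
t 18.3 pos [ 0.5214 -0.0033  0.3474] F [-1.02  3.66 -1.04] op 0.848 q [-0.2   0.    2.    0.    1.14  1.25]
shift mm [-368.3  -73.7   99.2] rot [ 0.   0.3 -2. ]
```

View pics/s17.png

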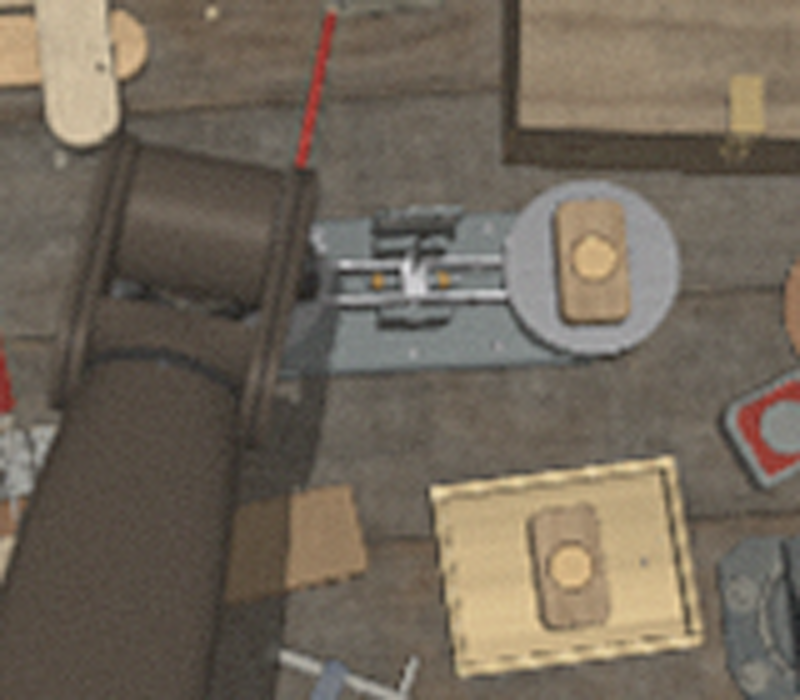

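```bash
python3 -m jog '[{"grip":0.15,"x":-30,"y":-6,"z":0,"rx":0,"ry":0,"rz":0},{"grip":0.15,"x":-38,"y":-7.5,"z":0,"rx":0,"ry":0,"rz":0},{"grip":0.15,"x":-38,"y":-7.5,"z":0,"rx":0,"ry":0,"rz":0},{"grip":0.15,"x":-38,"y":-7.5,"z":0,"rx":0,"ry":0,"rz":0},{"grip":0.15,"x":-38,"y":-7.5,"z":0,"rx":0,"ry":0,"rz":0},{"grip":0.15,"x":-38,"y":-7.5,"z":0,"rx":0,"ry":0,"rz":0},{"grip":0.15,"x":-38,"y":-7.5,"z":0,"rx":0,"ry":0,"rz":0},{"grip":0.15,"x":-38,"y":-7.5,"z":15,"rx":0,"ry":0,"rz":0}]' 40
python3 -m jog '[{"grip":0.15,"x":-35,"y":-7,"z":20,"rx":0,"ry":0,"rz":-1},{"grip":0.15,"x":-25,"y":-5,"z":25,"rx":0,"ry":0,"rz":-1},{"grip":0.15,"x":-10,"y":-2,"z":20,"rx":0,"ry":0,"rz":0},{"grip":0.15,"x":0,"y":0,"z":15,"rx":0,"ry":0,"rz":0},{"grip":0.15,"x":0,"y":0,"z":0,"rx":0,"ry":0,"rz":0},{"grip":0.15,"x":0,"y":0,"z":0,"rx":0,"ry":0,"rz":0}]' 40
python3 -c "
from h import *
go(.5498,.3716,.171,-81)"
```

```text
time: 18.97
eef_pos: [0.5456, 0.2932, 0.3362]
tcp_rot: [0.748, -0.664, 0.002, -0.003]
contact_force: [1.6, -1.0, 0.2]
opening: 0.852
time: 19.47
eef_pos: [0.5496, 0.3613, 0.2518]
tcp_rot: [0.759, -0.651, -0.0, 0.001]
contact_force: [-0.7, 0.7, 0.7]
opening: 0.852
t 19.47 pos [0.5496 0.3613 0.2518] F [-0.65  0.74  0.67] op 0.852 q [ 0.43  0.41  1.72 -0.    1.02  1.85]
shift mm [-10.3  -2.   80.8] rot [ 0.2 -0.1 -0.3]
```

```bash
python3 -m jog '[{"grip":0.2,"x":-10,"y":-2,"z":10,"rx":0,"ry":0,"rz":0},{"grip":0.2,"x":0,"y":0,"z":25,"rx":0,"ry":0,"rz":0},{"grip":0.2,"x":0,"y":0,"z":25,"rx":0,"ry":0,"rz":0},{"grip":0.2,"x":0,"y":0,"z":15,"rx":0,"ry":0,"rz":0},{"grip":0.2,"x":0,"y":0,"z":5,"rx":0,"ry":0,"rz":0},{"grip":0.2,"x":0,"y":0,"z":0,"rx":0,"ry":0,"rz":0},{"grip":0.2,"x":0,"y":0,"z":0,"rx":0,"ry":0,"rz":0}]' 40
python3 -c "
from h import *
go(.5498,.3716,.171,-81);shot('scene','pics/s18.png',(170,200,290,310),6)"
```

```text
time: 20.05
eef_pos: [0.5509, 0.3725, 0.1741]
tcp_rot: [0.759, -0.651, 0.0, -0.001]
contact_force: [-0.6, -0.2, 0.4]
opening: 0.801
t 20.05 pos [0.5509 0.3725 0.1741] F [-0.56 -0.16  0.39] op 0.801 q [0.44 0.53 1.72 0.   0.9  1.86]
shift mm [0.7 1.2 3.1] rot [-0.1  0.  -0.3]
```

View pics/s18.png

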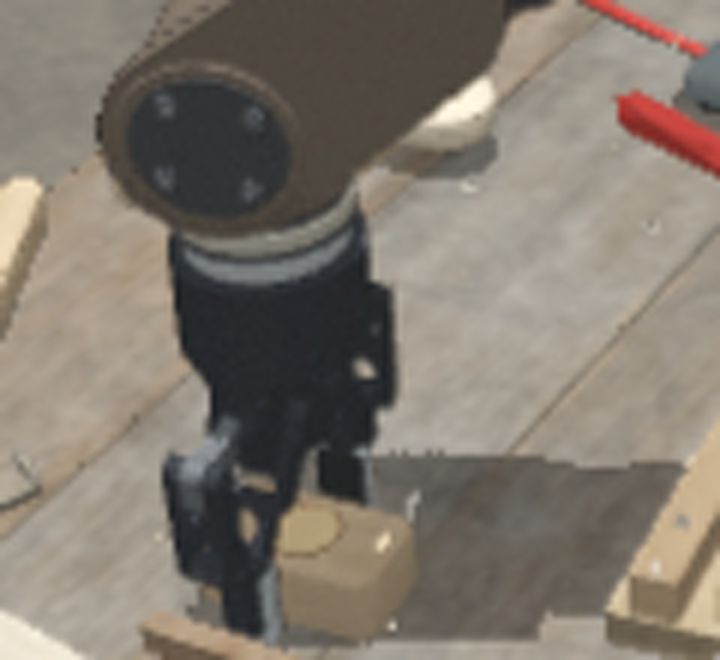

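```bash
python3 -m jog '[{"grip":0.6,"x":0,"y":0,"z":3,"rx":0,"ry":0,"rz":0},{"grip":1,"x":0,"y":0,"z":0,"rx":0,"ry":0,"rz":0},{"grip":1,"x":0,"y":0,"z":0,"rx":0,"ry":0,"rz":0},{"grip":1,"x":0,"y":0,"z":0,"rx":0,"ry":0,"rz":0},{"grip":1,"x":0,"y":0,"z":-15,"rx":0,"ry":0,"rz":0},{"grip":1,"x":0,"y":0,"z":-35,"rx":0,"ry":0,"rz":0},{"grip":1,"x":0,"y":0,"z":-40,"rx":0,"ry":0,"rz":0},{"grip":1,"x":0,"y":0,"z":-40,"rx":0,"ry":0,"rz":0}]' 40
python3 -m jog '[{"grip":1,"x":10,"y":1,"z":-30,"rx":0,"ry":0,"rz":0},{"grip":1,"x":25,"y":3,"z":-15,"rx":0,"ry":0,"rz":0},{"grip":1,"x":36,"y":5,"z":0,"rx":0,"ry":0,"rz":0},{"grip":1,"x":36,"y":5,"z":0,"rx":0,"ry":0,"rz":0},{"grip":1,"x":36,"y":5,"z":0,"rx":0,"ry":0,"rz":0},{"grip":1,"x":36,"y":5,"z":0,"rx":0,"ry":0,"rz":0},{"grip":1,"x":36,"y":5,"z":0,"rx":0,"ry":0,"rz":0},{"grip":1,"x":36,"y":5,"z":0,"rx":0,"ry":0,"rz":0}]' 40
python3 -m jog '[{"grip":1,"x":36,"y":5,"z":0,"rx":0,"ry":0,"rz":0},{"grip":1,"x":36,"y":5,"z":0,"rx":0,"ry":0,"rz":0},{"grip":1,"x":30,"y":4,"z":0,"rx":0,"ry":0,"rz":0},{"grip":1,"x":20,"y":3,"z":0,"rx":0,"ry":0,"rz":3},{"grip":1,"x":10,"y":1,"z":0,"rx":0,"ry":0,"rz":4},{"grip":1,"x":0,"y":0,"z":0,"rx":0,"ry":0,"rz":0},{"grip":1,"x":0,"y":0,"z":0,"rx":0,"ry":0,"rz":0}]' 40
python3 -c "
from h import *
go(.5567,-.0329,.272,-88.5);shot('scene','pics/s19.png',(250,100,370,220),5)"
```

```text
time: 20.77
eef_pos: [0.5494, 0.3722, 0.3006]
tcp_rot: [0.759, -0.651, -0.001, 0.001]
contact_force: [0.6, 0.2, -1.4]
opening: 0.533
time: 21.43
eef_pos: [0.554, 0.1177, 0.3455]
tcp_rot: [0.759, -0.651, -0.0, 0.0]
contact_force: [0.2, -0.3, -1.0]
opening: 0.534
time: 22.02
eef_pos: [0.5563, -0.0142, 0.3453]
tcp_rot: [0.718, -0.696, -0.0, -0.0]
contact_force: [-0.2, 0.5, -1.9]
opening: 0.534
t 22.02 pos [ 0.5563 -0.0142  0.3453] F [-0.18  0.53 -1.9 ] op 0.534 q [-0.21  0.08  1.92  0.    1.13  1.33]
shift mm [18.7  0.1 73.3] rot [0.  0.  0.3]
```

View pics/s19.png

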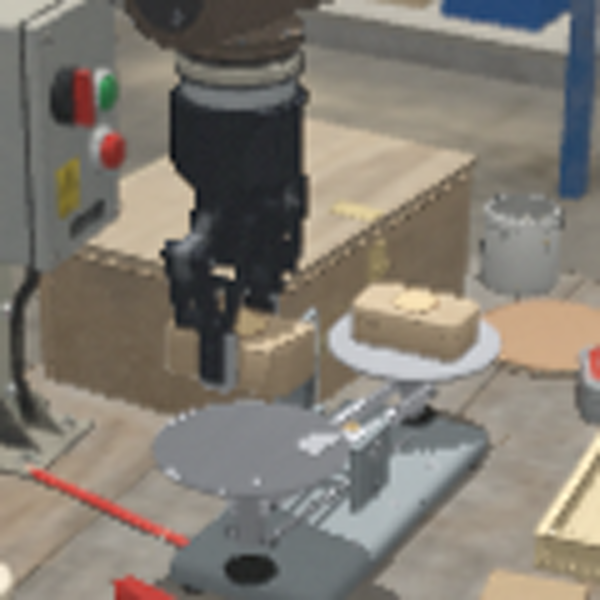

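```bash
python3 -m jog '[{"grip":1,"x":12,"y":0,"z":8,"rx":0,"ry":0,"rz":0},{"grip":1,"x":6,"y":0,"z":15,"rx":0,"ry":0,"rz":0},{"grip":1,"x":0,"y":0,"z":15,"rx":0,"ry":0,"rz":0},{"grip":1,"x":0,"y":0,"z":12,"rx":0,"ry":0,"rz":0},{"grip":1,"x":0,"y":0,"z":9,"rx":0,"ry":0,"rz":0},{"grip":1,"x":0,"y":0,"z":6,"rx":0,"ry":0,"rz":0},{"grip":1,"x":0,"y":0,"z":4,"rx":0,"ry":0,"rz":0},{"grip":1,"x":0,"y":0,"z":2,"rx":0,"ry":0,"rz":0}]' 40
python3 -m jog '[{"grip":1,"x":0,"y":0,"z":2,"rx":0,"ry":0,"rz":0},{"grip":1,"x":0,"y":0,"z":0,"rx":0,"ry":0,"rz":0}]' 40
python3 -c "
from h import *
go(.5567,-.0329,.272,-88.5);shot('scene','pics/s20.png',(250,100,370,220),5)"
```

```text
time: 22.73
eef_pos: [0.5572, -0.0317, 0.2736]
tcp_rot: [0.718, -0.696, -0.0, 0.0]
contact_force: [0.4, 0.3, 0.4]
opening: 0.528
time: 22.9
eef_pos: [0.5574, -0.0319, 0.2723]
tcp_rot: [0.718, -0.696, 0.0, -0.0]
contact_force: [-0.4, 0.8, 0.2]
opening: 0.534
t 22.9 pos [ 0.5574 -0.0319  0.2723] F [-0.4   0.79  0.18] op 0.534 q [-0.24  0.18  1.96  0.    1.    1.3 ]
shift mm [1.  0.7 0.3] rot [-0.1 -0.   0.3]
```

View pics/s20.png

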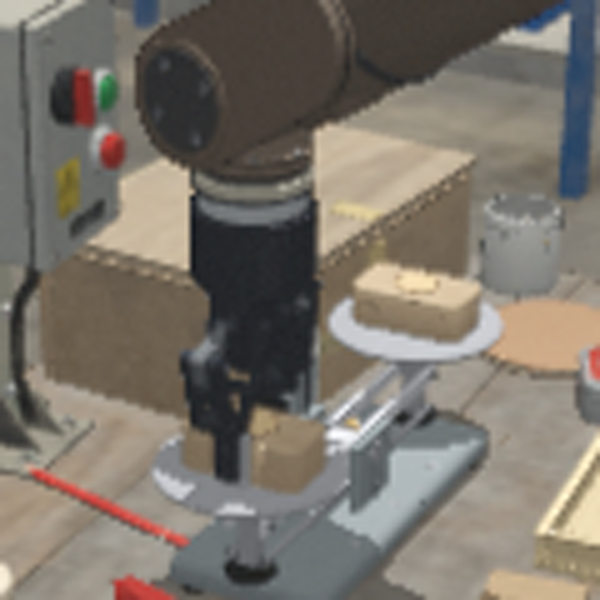

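Near level. Release and retreat upward, then let it settle.

```bash
python3 -m jog '[{"grip":0.35,"x":0,"y":0,"z":0,"rx":0,"ry":0,"rz":0},{"grip":0.2,"x":0,"y":0,"z":0,"rx":0,"ry":0,"rz":0},{"grip":0.1,"x":0,"y":0,"z":-8,"rx":0,"ry":0,"rz":0},{"grip":0.1,"x":0,"y":0,"z":-15,"rx":0,"ry":0,"rz":0},{"grip":0.1,"x":0,"y":0,"z":-25,"rx":0,"ry":0,"rz":0},{"grip":0.1,"x":0,"y":0,"z":-35,"rx":0,"ry":0,"rz":0},{"grip":0.1,"x":0,"y":0,"z":-35,"rx":0,"ry":0,"rz":0},{"grip":0.1,"x":0,"y":0,"z":-20,"rx":0,"ry":0,"rz":0}]' 40
python3 -m jog '[{"grip":0.1,"x":-30,"y":0,"z":0,"rx":0,"ry":0,"rz":0},{"grip":0.1,"x":-35,"y":0,"z":0,"rx":0,"ry":0,"rz":0},{"grip":0.1,"x":-35,"y":0,"z":0,"rx":0,"ry":0,"rz":0},{"grip":0.1,"x":-35,"y":0,"z":0,"rx":0,"ry":0,"rz":0},{"grip":0.1,"x":-35,"y":0,"z":0,"rx":0,"ry":0,"rz":0},{"grip":0.1,"x":-25,"y":0,"z":0,"rx":0,"ry":0,"rz":0},{"grip":0.1,"x":0,"y":0,"z":0,"rx":0,"ry":0,"rz":0},{"grip":0.1,"x":0,"y":0,"z":0,"rx":0,"ry":0,"rz":0}]'
python3 - <<'E'
from h import *
for k in range(2):
    if k:
        for i in range(15): read_camera("scene")
    c=read_camera("scene"); im=c["frame"][:,:,::-1]
    big=cv2.resize(im[130:220,270:370],None,fx=8,fy=8,interpolation=cv2.INTER_CUBIC).copy()
    th=np.linspace(0,2*np.pi,90)
    for ctr in((.5567,-.0329),(.5637,-.2733)):
        pts=np.array([proj(c,(ctr[0]+.06*np.cos(t),ctr[1]+.06*np.sin(t),.1)) for t in th])
        cv2.polylines(big,[((pts-[270,130]+.5)*8-.5).round().astype(int)],True,(0,255,0),1)
    cv2.imwrite(f"pics/f{k}.png",big)
shot("top","pics/ftop.png",(260,140,460,290),4)
st()
E
```

```text
time: 23.62
eef_pos: [0.5575, -0.0321, 0.4157]
tcp_rot: [0.718, -0.696, 0.003, -0.002]
contact_force: [1.2, -0.6, 0.8]
opening: 0.901
time: 24.28
eef_pos: [0.5509, 0.1641, 0.4109]
tcp_rot: [0.719, -0.695, 0.001, -0.0]
contact_force: [0.1, 0.0, 0.1]
opening: 0.903
{'time': 25.183, 'qpos': [0.111, 0.063, 1.822, -0.0, 1.257, 1.651], 'eef_pos': [0.551, 0.163, 0.41], 'tcp_rot': [0.718, -0.696, -0.0, 0.0], 'contact_force': [-0.219, -0.365, 0.192], 'opening': 0.902}
```

View pics/f0.png

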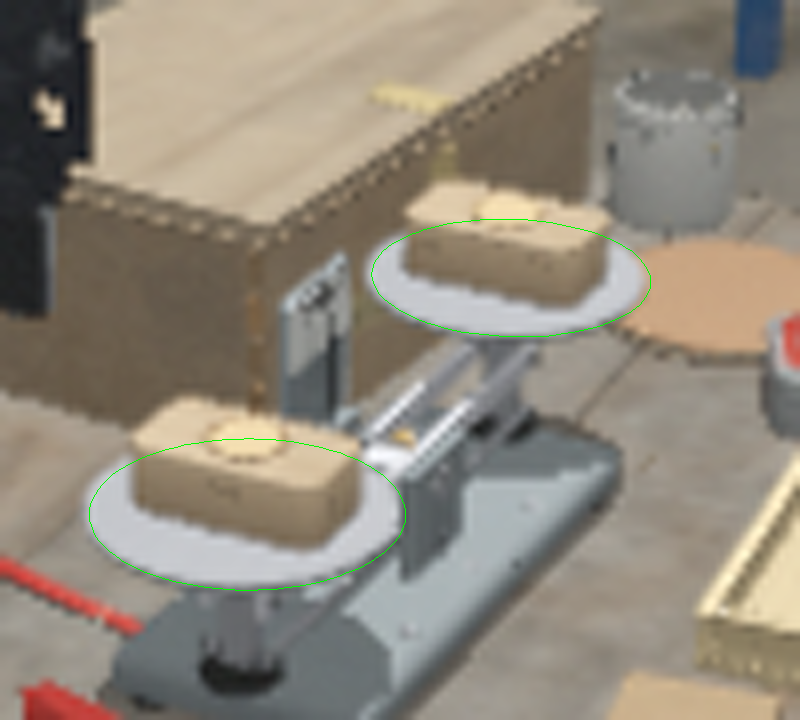

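View pics/f1.png

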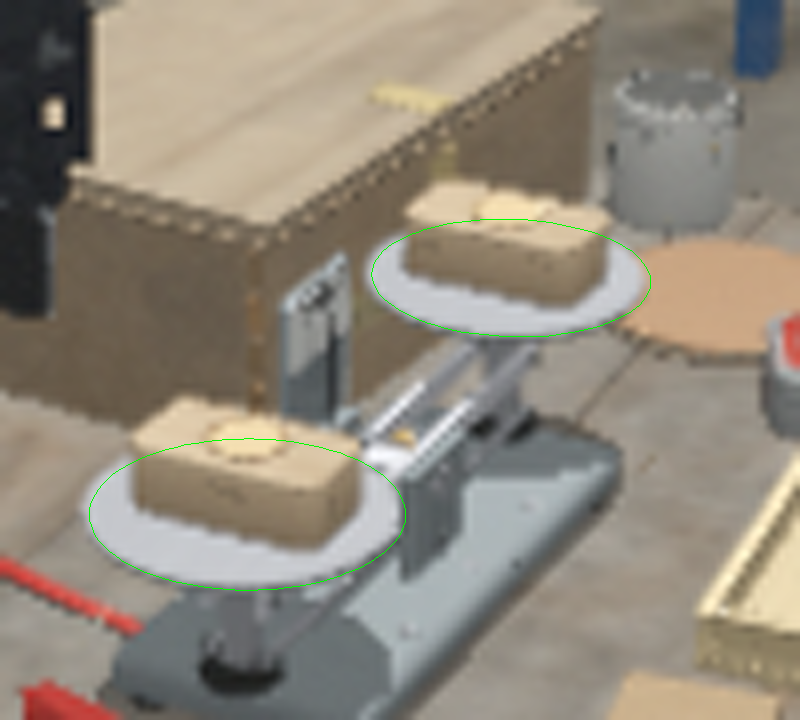

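View pics/ftop.png

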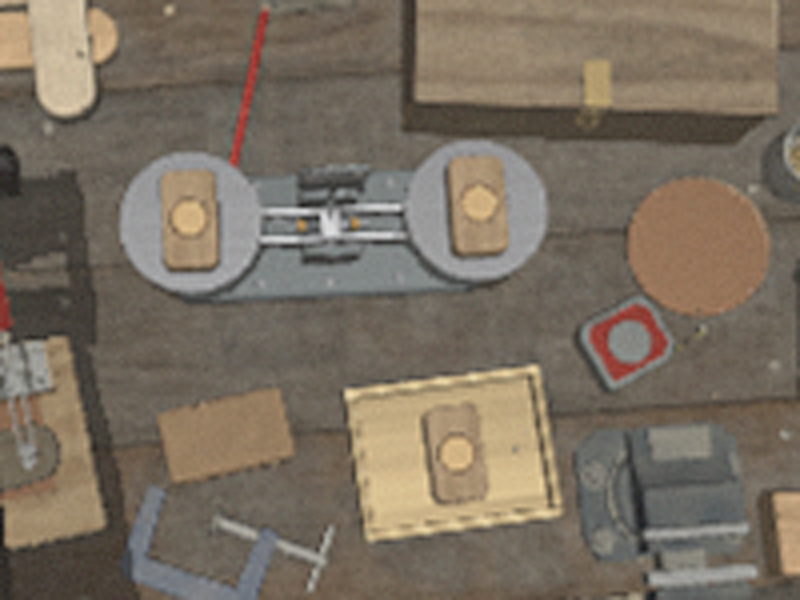

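Both pans sit on the level outline and are unchanged between the two pictures. The blocks are centred on the pans, the light one is in the tray, and the bystander tools are where they were.

```bash
python3 -c "
from plant import sign_off
print(sign_off())"
```

```text
the job is handed in; nothing more can be done
None
```

The light block is in the reject tray and the two good blocks are on the scale, one on each pan, with the beam level. I handed the job in at about 25 s, and no verdict was reported.

- **Weighing:** I put the block nearest the scale on the left pan and the middle one on the right. The beam went to its stop with the right side down, so the left block was the light one. I moved it to the tray and put the third block on the left pan.
- **Setting down:** Each block was lowered until the pan had moved down under it before I let go, so nothing was dropped.
- **Last checks:** In two pictures about 0.8 s apart, both pan rims matched the outlines projected for a level beam, and nothing had moved. In the top view, each block on a pan is close to the centre and the reject is well inside the tray. The cork block and tape measure look unmoved, and the gripper was clear.
- **Limits and disagreements:** I judged level from the pan rims, not by reading the pointer scale. The wrist force was too noisy to weigh the blocks and was not used. No check failed or disagreed.

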